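# Set out the nursery counting stand

## Task

Set out the counting stand for the morning: take the empty counting bar by its handle, thread it through all the drilled counting bricks on the table and lift them off together on the bar, then lay the loaded bar back in the two forks of the stand so that the bricks hang between the forks. Take the slate from the book rack and slide it edgewise down into the groove of the stand until it sits on the bottom. Leave the plain bricks without holes and the other toys where they are.

Things in the scene. Friction and masses are not known exactly. Their poses are not given: they have to be found in the camera images.
- brick0: drilled counting brick, plain pine, standing on the table (None if absent; all alike): 40 mm along own x, 50 mm wide (own y), 48 mm tall (own z), 40 g. A round hole 26 mm across runs right through along own x, half way up. Origin: centre of hole and brick, 24 mm above the table.
- brick1: drilled counting brick, plain pine, standing on the table (None if absent; all alike): 40 mm along own x, 50 mm wide (own y), 48 mm tall (own z), 40 g. A round hole 26 mm across runs right through along own x, half way up. Origin: centre of hole and brick, 24 mm above the table.
- brick2: drilled counting brick, plain pine, standing on the table (None if absent; all alike): 40 mm along own x, 50 mm wide (own y), 48 mm tall (own z), 40 g. A round hole 26 mm across runs right through along own x, half way up. Origin: centre of hole and brick, 24 mm above the table.
- brick3: drilled counting brick, plain pine, standing on the table (None if absent; all alike): 40 mm along own x, 50 mm wide (own y), 48 mm tall (own z), 40 g. A round hole 26 mm across runs right through along own x, half way up. Origin: centre of hole and brick, 24 mm above the table.
- brick4: drilled counting brick, plain pine, standing on the table (None if absent; all alike): 40 mm along own x, 50 mm wide (own y), 48 mm tall (own z), 40 g. A round hole 26 mm across runs right through along own x, half way up. Origin: centre of hole and brick, 24 mm above the table.
- bar: wooden counting bar (skewer), 352 mm long, 90 g. Origin on its axis at the brick side of the collar; own y runs from handle to tip, own z up. Along own y: square neck 14 x 14 mm from -38 to -8 mm, round collar 38 mm across from -8 to 0, round shaft 13 mm across from 0 to 235 mm, taper to the tip at 250 mm. At the start it lies empty in the forks of the stand.
- bar_handle (a point): middle of the bar's flat-sided handle, at own y = -70 mm of the bar: handle 64 mm long along the bar, 22 mm wide (bar's x), 28 mm tall. At the start it sticks out free beyond the near fork, 72 mm above the table: take it here from above
- bar_tip (a point): tip of the bar, 250 mm from the collar along the bar's own y
- stand: wooden counting stand, fixed. Origin: middle of the underside of its base board, 160 mm (own x) by 320 mm (own y), 14 mm thick. Two upright forks carry the bar along own y; with the bar in place the bar's origin is at own (32, -99, 72) mm. A groove for the slate runs along own y on the other side.
- fork_near (a point): where the axis of the bar's neck lies in the near fork, at own (32, -122, 72) mm of the stand. The fork is 12 mm thick along y and 50 mm wide; its notch is open at the top, 18 mm wide, 79 mm high where it begins to flare, fork tips at 93 mm. Neck length 30 mm: collar inside, handle outside the fork
- fork_far (a point): where the bar's axis lies in the far fork, at own (32, 122, 72) mm of the stand; the same shape. Its inner face is 215 mm from the bar's collar, so all bricks must be within the 215 mm of shaft next to the collar
- groove (a point): middle of the floor of the stand's slate groove, at own (-48, 0, 14) mm of the stand, 14 mm above the table. The groove runs along the stand's y: 14 mm wide, 132 mm long, closed at both ends, straight sides up to 32 mm above the table, flared lips up to 42 mm
- slate: chalk slate in a pine frame, square, 120 x 120 mm and 10 mm thick, 180 g. Origin: middle of its lower edge; own x square to its face, own y along its width, own z up. At the start it stands in the front groove of the book rack, lower edge 14 mm and top edge 134 mm above the table: take it by its top edge. Either face may look forward.
- rack: sky-blue book rack, fixed, 210 mm (own x) by 170 mm (own y), origin at table level. The groove that holds the slate at the start (14 mm wide, 32 mm tall, lips to 42 mm) runs along own y at own x = -45 mm; from own x = +6 mm on stand a board 99 mm tall and books up to 132 mm above the table.
- plain0: a plain pine building brick without a hole, 90 x 45 x 30 mm, lying flat on the table, origin under its centre: leave it alone
- plain1: a plain pine building brick without a hole, 90 x 45 x 30 mm, lying flat on the table, origin under its centre: leave it alone
- duck: small yellow wooden duck on wheels, 100 mm long, 99 mm tall, origin under its centre: leave it alone
- chalk_pot: metal cup for chalks, 64 mm across and 65 mm tall, origin under its centre: leave it alone

How it is judged:
On the way:
1. all the drilled bricks are threaded on the bar and lifted together, clear of the table, by the held bar (y of brick0 in the frame of bar between 0.016 and 0.225 m and x of brick0 in the frame of bar between -0.011 and 0.011 m and z of brick0 in the frame of bar between -0.011 and 0.011 m and angle between the x axis of each of brick0, brick1, brick2, brick3, brick4 and the y axis of bar, either way round below 0.4 rad and height (world z) of each of brick0, brick1, brick2, brick3, brick4, bar above 0.08 m and y of brick1 in the frame of bar between 0.016 and 0.225 m and x of brick1 in the frame of bar between -0.011 and 0.011 m and z of brick1 in the frame of bar between -0.011 and 0.011 m and y of brick2 in the frame of bar between 0.016 and 0.225 m and x of brick2 in the frame of bar between -0.011 and 0.011 m and z of brick2 in the frame of bar between -0.011 and 0.011 m and y of brick3 in the frame of bar between 0.016 and 0.225 m and x of brick3 in the frame of bar between -0.011 and 0.011 m and z of brick3 in the frame of bar between -0.011 and 0.011 m and y of brick4 in the frame of bar between 0.016 and 0.225 m and x of brick4 in the frame of bar between -0.011 and 0.011 m and z of brick4 in the frame of bar between -0.011 and 0.011 m and contact force between the fingers and bar above 0.5 N), for 0.2 s.
At the end, for the whole second after the job is handed in: The bar lies in both forks (within 7 mm across, 12 mm along and 6 mm in height of its place), every drilled brick present hangs on the shaft between the collar and the far fork, the slate stands upright in the stand's groove with its lower edge within 5 mm of the groove floor, and all are at rest (x of bar in the frame of stand between 0.025 and 0.039 m and y of bar in the frame of stand between -0.111 and -0.087 m and z of bar in the frame of stand between 0.066 and 0.078 m and angle between the y axis of bar and the y axis of stand, either way round below 0.06 rad and y of brick0 in the frame of bar between 0.016 and 0.197 m and x of brick0 in the frame of bar between -0.011 and 0.011 m and z of brick0 in the frame of bar between -0.011 and 0.011 m and angle between the x axis of each of brick0, brick1, brick2, brick3, brick4 and the y axis of bar, either way round below 0.4 rad and y of brick1 in the frame of bar between 0.016 and 0.197 m and x of brick1 in the frame of bar between -0.011 and 0.011 m and z of brick1 in the frame of bar between -0.011 and 0.011 m and y of brick2 in the frame of bar between 0.016 and 0.197 m and x of brick2 in the frame of bar between -0.011 and 0.011 m and z of brick2 in the frame of bar between -0.011 and 0.011 m and y of brick3 in the frame of bar between 0.016 and 0.197 m and x of brick3 in the frame of bar between -0.011 and 0.011 m and z of brick3 in the frame of bar between -0.011 and 0.011 m and y of brick4 in the frame of bar between 0.016 and 0.197 m and x of brick4 in the frame of bar between -0.011 and 0.011 m and z of brick4 in the frame of bar between -0.011 and 0.011 m and x of slate in the frame of stand between -0.055 and -0.041 m and y of slate in the frame of stand between -0.012 and 0.012 m and z of slate in the frame of stand between 0.009 and 0.019 m and angle between the x axis of slate and the x axis of stand, either way round below 0.15 rad and angle between slate's own z axis and vertical below 0.2 rad and linear speed of each of brick0, brick1, brick2, brick3, brick4, bar, slate below 0.05 m/s); the robot touches nothing.
It fails at once if a plain brick or another toy is moved more than 30 mm (distance of any of plain0, plain1, duck, chalk_pot from where it was at the start of the episode above 0.03 m).
Of brick0, brick1, brick2, brick3, brick4 only 3 to 5 are there at a start; the rules pass over those that are not, and their reading is None.
At some moment in a run one of brick0, brick1, brick2, brick3, brick4 may be knocked a few centimetres aside while the robot is not near it.
It also fails if it takes over 210 s, if anything falls off the work surface, if the arm or the gripper's body presses on something with over 40 N, if the wrist force passes 120 N, or if a joint passes its speed limit or range.

## Robot

A 7-joint arm with a two-finger parallel gripper is mounted at the origin on the work surface. World frame = base frame: x ahead of the robot, y to its left, z up, the work surface at z = 0. Lengths are in m, angles in rad, forces in N, time in s.
With the tool pointing down it reaches from about 0.425 to 0.875 m from the base axis. Payload 4.7 kg.
Tool frame: the origin (TCP) lies at the very end of the fingers, on their centre line; the grasp point (between the pads) lies 19 mm behind it; z points along the fingers, y is the line along which they close (so a half turn about z gives the same grasp; the last joint's range is limited). The gripper opens to 87 mm and grips with 3 to 60 N. Pads are 19 mm wide; open, the fingers measure 117 mm over their backs; the gripper's body (75 mm by 190 mm) begins 51 mm behind the grasp point.
Start: joints at [-1.214, 0.321, -0.07, 1.45, 0.023, 1.371, -0.057], TCP at [0.219, 0.612, 0.223] pointing down, gripper open.
Joint ranges: [-2.86, 2.86], [-0.3, 2.09], [-1.38, 1.24], [0.06, 2.45], [-1.56, 4.7], [0.09, 2.05], [-2.69, 2.69]. Speed limits (rad/s): [2.57, 2.57, 3.14, 3.14, 3.14, 3.14, 3.14].

## Interface

Orientations are given as a rotation vector (axis times angle).
In Python, from bench import ctrl, imaging, ticket gives the robot as it stands.
- The arm moves only by the tool jog_arm, never from a script. Its argument "rows" is text: rows parted by semicolons, each of 7 numbers parted by spaces: the shift along the tool's x, y, z in cm, then the turn, a rotation vector about the tool's x, y, z in rad, then the closure, from -1 (fully open) to 1 (shut), so that 0 is half open. A call has 1 to 5 rows; each row shifts and turns the commanded pose from where the row before left it, along the tool's axes as they then stand; what a row does not reach is not made up. A row lasts 1/8 s, in which the tool goes at most 62.5 mm and 10.7 degrees, less where a joint would pass 70% of its speed; a pose out of reach is approached as far as the arm can. A call with a gripper value outside its range is refused whole. The fingers move at their own pace and stop on an object; "force" is the grip in N (left out, the last holds). Time passes only in rows, so rows that do not move let the fingers close. It gives the time, the measured TCP pose, the force, the opening and the grip force at its end, in the units of the state.
- ctrl.get_state(): the state, without advancing time (a new reading comes with each control period).
- imaging.get_image(name): name is "scene" or "top"; returns a dict with "img" (400x640x3 uint8, blue, green, red), "vertical_fov" (degrees; the focal length in pixels is half the picture's height over the tangent of half this angle, whatever the lens; pixels are square), "cx", "cy" (the principal point, pixels), "origin" and "orientation" of the camera in the world. Camera axes: x right, y down, z forward; pixel columns grow to the right and rows downward; lengths in m; the calibration is good to about 2 mm. A picture is of the moment at which its call begins. There is no depth.
- ticket.close_job(): hands the job in; it is judged then, once.
The state is a dict: "time": time; "joint_positions": joint angles; "qd": joint speeds; "joint_torque": joint torques, N m; "position": TCP position; "tool_rot": TCP orientation; "ft_force": force on the tool from outside, world axes, zero at the start; "torque": the same for the moment, N m; "grip_width": opening from 0.0 (shut) to 1.0 (fully open); "grip_force": force on a finger pad.
Only numpy, scipy, OpenCV 4.12 (cv2) and the standard library are available. Lean on these libraries where they do the work, as an engineer would, in place of code of your own. Each camera call takes 0.05 s, during which the arm holds its last target. There are 200 camera calls.

## Working session

There is one attempt and no reset: what is moved stays moved. The work goes in short steps, Python scripts to look and compute and a tool call to move; the robot and the scene stay as the last step left them, time stands still between calls to the robot, and variables do not carry over. Pictures are saved under pics/ and viewed, at most 14 in all, crops included, and the job is handed in when it is done.

Besides the shell and the picture viewer there is one more tool, called after "Emit:" as a command line: name --argument value ..., lists and objects as JSON in quotes. jog_arm: Moves the arm, as the interface text tells. Its arguments: {"type":"object","properties":{"rows":{"type":"string"},"force":{"type":"number"}},"required":["rows"]}

```bash
mkdir -p pics; ls; cat > h.py <<'E'
import numpy as np, cv2
from scipy.spatial.transform import Rotation as R
from bench import ctrl, imaging, ticket
def look(n,f=None):
    d=imaging.get_image(n)
    if f: cv2.imwrite('pics/'+f,d['img'])
    return d
def rot(o):
    o=np.array(o,float)
    return o if o.shape==(3,3) else (R.from_quat(o).as_matrix() if o.size==4 else R.from_rotvec(o).as_matrix())
def foc(d): return 200/np.tan(np.radians(d['vertical_fov'])/2)
def ray(d,u,v):
    f=foc(d); r=rot(d['orientation'])@np.array([(u-d['cx'])/f,(v-d['cy'])/f,1]); return np.array(d['origin']),r/np.linalg.norm(r)
def plane(d,u,v,z):
    o,r=ray(d,u,v); return o+r*(z-o[2])/r[2]
def proj(d,p):
    q=rot(d['orientation']).T@(np.array(p)-np.array(d['origin'])); return foc(d)*q[:2]/q[2]+[d['cx'],d['cy']]
def tri(d1,p1,d2,p2):
    o1,r1=ray(d1,*p1);o2,r2=ray(d2,*p2)
    A=np.stack([r1,-r2],1);s=np.linalg.lstsq(A,o2-o1,rcond=None)[0]
    a,b=o1+s[0]*r1,o2+s[1]*r2
    return (a+b)/2,np.linalg.norm(a-b)
E
python3 - <<'E'
from h import *
for n in('scene','top'):
    d=look(n,n+'0.png'); print(n,{k:v for k,v in d.items() if k!='img'})
print(ctrl.get_state())
E
```

```text
pics
scene {'vertical_fov': 43.95450199019852, 'cx': 314.3345087579481, 'cy': 199.20908645862164, 'origin': array([ 1.22278609, -0.40570869,  0.86895915]), 'orientation': array([-2.02498558, -1.23516426,  0.5200553 ])}
top {'vertical_fov': 57.12407932128217, 'cx': 315.8695201742809, 'cy': 197.76277752004003, 'origin': array([ 0.31751362, -0.00945653,  1.03665285]), 'orientation': array([-2.14023735,  2.13057455, -0.15033377])}
{'time': 0.1, 'joint_positions': array([-1.21388346,  0.32176914, -0.07008379,  1.45155709,  0.02261345,
        1.37081123, -0.05687689]), 'qd': array([ 4.46361544e-04, -2.71534410e-03,  1.15181400e-03, -3.71029218e-03,
        2.08232261e-03, -1.03152815e-03, -9.28566328e-05]), 'joint_torque': array([ 2.44359981e-04, -4.92571807e+01, -4.05347329e-01, -3.13395989e+01,
       -6.39188569e-02,  3.95436853e-02,  9.41457370e-05]), 'position': array([0.21837161, 0.61168665, 0.22155567]), 'tool_rot': array([-5.35741231e-01, -3.09537759e+00,  2.74447916e-03]), 'ft_force': array([-1.1465317 , -0.19455312, -0.64097491]), 'torque': array([-0.01321275, -0.01264798,  0.01603563]), 'grip_force': 0.0, 'grip_width': 1.0004626913164185}
```

View pics/scene0.png

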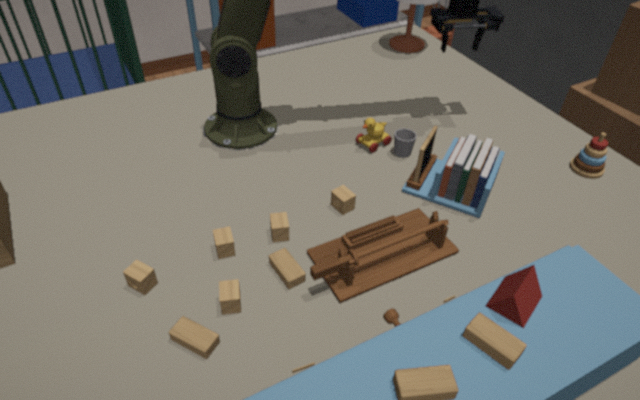

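View pics/top0.png

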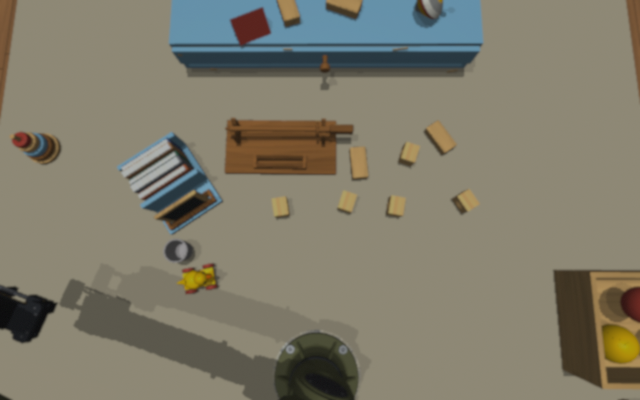

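Top view: the stand is at about (281,148) with the bar handle to the right at (345,129). Drilled bricks are near (280,207), (347,201), (397,206), (410,153) and (466,201), the plain ones near (360,163) and (440,137). The rack with slate is near (185,205). Next I'll zoom in.

```bash
python3 - <<'E'
from h import *
t=cv2.imread('pics/top0.png');s=cv2.imread('pics/scene0.png')
a=cv2.resize(t[110:225,215:485],None,fx=2.9,fy=2.9,interpolation=cv2.INTER_CUBIC)[:,:783]
b=s[170:350,115:375]
b=cv2.resize(b,None,fx=3,fy=3,interpolation=cv2.INTER_CUBIC)
cv2.imwrite('pics/ta.png',a);cv2.imwrite('pics/sb.png',b)
E
```

```text
(no output)
```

View pics/ta.png

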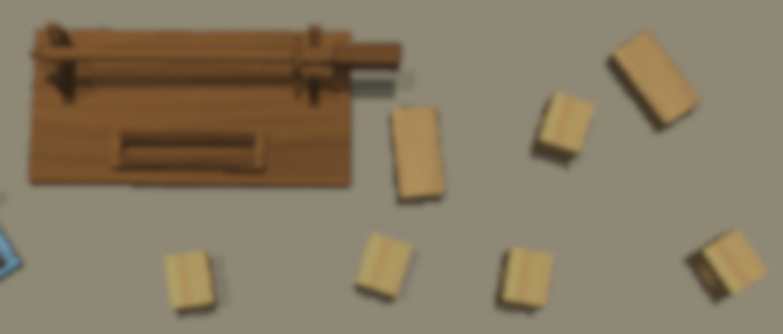

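View pics/sb.png

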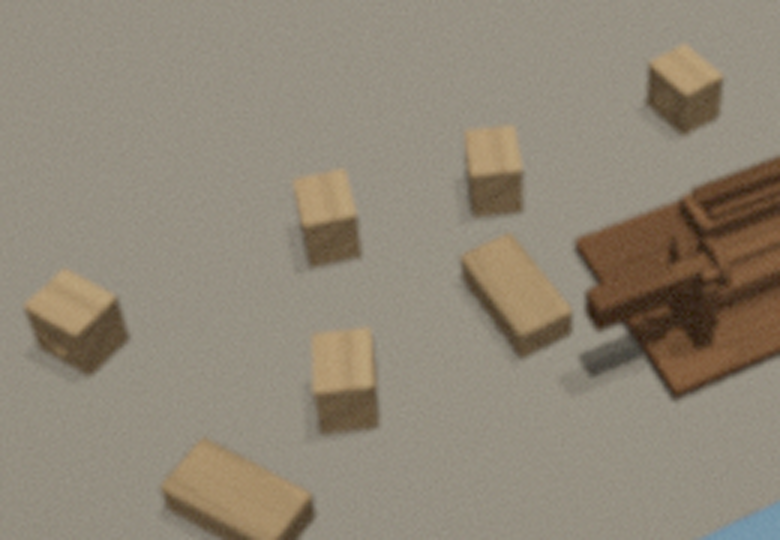

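The enlarged views show all five drilled bricks. Brick 5 shows its hole in its lower-left face (ta 708,275), so the holes run across the stripe, along the short side. Now I'll measure the top faces in both views.

```bash
cat > bricks.py <<'E'
from h import *
def faces(d,pine_v):
    """bright pine top faces: list of (corner quad via minAreaRect, centroid)"""
    hsv=cv2.cvtColor(d['img'],cv2.COLOR_BGR2HSV)
    up=cv2.resize(hsv,None,fx=4,fy=4,interpolation=cv2.INTER_CUBIC)
    m=cv2.inRange(up,(10,75,pine_v),(30,255,255))
    m=cv2.morphologyEx(m,cv2.MORPH_OPEN,np.ones((5,5)))
    out=[]
    for c in cv2.findContours(m,cv2.RETR_EXTERNAL,cv2.CHAIN_APPROX_NONE)[0]:
        if 500<cv2.contourArea(c)<12000:
            out.append((c[:,0]+.5)/4-.5)
    return out
def top_bricks(d,v=125):
    res=[]
    for c in faces(d,v):
        W=np.array([plane(d,u,w,0.048)[:2] for u,w in c])
        (x,y),(a,b),ang=cv2.minAreaRect((W*1000).astype(np.float32))
        if a>b: a,b=b,a; ang+=90
        if b<70 and a>25: # ang: direction of the short side = hole axis
            res.append((x/1000,y/1000,a,b,(ang+0)%180,c.mean(0)))
    return sorted(res,key=lambda r:-r[1])
E
python3 - <<'E'
from bricks import *
t,s=look('top'),look('scene')
hv=cv2.cvtColor(t['img'],cv2.COLOR_BGR2HSV); hs=cv2.cvtColor(s['img'],cv2.COLOR_BGR2HSV)
print(hv[207,280],hv[201,347],hv[212,460],hv[163,360],hv[230,300],'scene',hs[223,222],hs[248,225],hs[250,180])
for r in top_bricks(t): print(np.round(r[:5],3),r[5].round(1),proj(s,(r[0],r[1],.048)).round(1))
print('scene faces')
for c in faces(s,130): print(c.mean(0).round(1),len(c),plane(s,*c.mean(0),.048).round(3))
E
```

```text
[ 21 116 174] [ 20 117 174] [20 62 87] [ 18 123 172] [ 23  45 142] scene [ 22  37 152] [ 15  98 101] [ 19  33 146]
[  0.448   0.102  42.732  51.881 100.027] [279.6 205.9] [343.8 192.5]
[ 0.463 -0.081 42.257 52.239 71.572] [346.9 200.8] [279.6 219.5]
[ 0.452 -0.215 42.424 52.671 80.185] [396.8 205. ] [223.4 235.1]
[ 0.602 -0.255 45.509 51.666 70.936] [410.1 151.6] [230.3 289.5]
[  0.468  -0.408  41.943  53.433 121.97 ] [468.  199.5] [138.9 270.1]
scene faces
[228.9 290.4] 303 [ 0.603 -0.258  0.048]
[137.6 270.5] 253 [ 0.468 -0.411  0.048]
[429.1 258.3] 279 [0.718 0.16  0.048]
[286.7 264.6] 346 [ 0.594 -0.124  0.048]
[222.7 236. ] 251 [ 0.454 -0.218  0.048]
[278.8 220.4] 242 [ 0.465 -0.084  0.048]
[343.3 193.2] 205 [0.45  0.1   0.048]
[598.8 151.4] 144 [0.617 0.827 0.048]
[370.2 141.9] 113 [0.296 0.277 0.048]
[428.4 137.8] 209 [0.353 0.437 0.048]
[376.6 127.2] 358 [0.243 0.333 0.048]
[581.4  87.5] 178 [0.348 1.073 0.048]
[164.1  75.3] 143 [-0.327 -0.139  0.048]
```

```bash
cat > plan.py <<'E'
from h import *
def pose(yaw_y,pitch=0):
    """tool down, tool y at world angle yaw_y (deg); pitch (deg) turns about tool y"""
    a=np.radians(yaw_y); y=np.array([np.cos(a),np.sin(a),0]); z=np.array([0,0,-1.]); x=np.cross(y,z)
    return R.from_matrix(np.stack([x,y,z],1))*R.from_rotvec([0,np.radians(pitch),0])
def plan(wps,grip,step=5.5,turn=.17,start=None):
    """wps: (x,y,z,yaw[,pitch[,step_cm]]); prints calls of up to 5 rows in tool axes"""
    s=ctrl.get_state(); p=np.array(s['position']); q=R.from_rotvec(s['tool_rot'])
    if start: p=np.array(start[:3]); q=pose(*start[3:])
    rows=[]
    for w in wps:
        pt=np.array(w[:3]); st=w[5] if len(w)>5 else step
        qt=pose(w[3],w[4] if len(w)>4 else 0)
        alt=qt*R.from_rotvec([0,0,np.pi])
        if (q.inv()*alt).magnitude()<(q.inv()*qt).magnitude() and not (len(w)>4 and w[4]): qt=alt
        n=int(max(np.ceil(np.linalg.norm(pt-p)*100/st),np.ceil((q.inv()*qt).magnitude()/turn),1))
        for i in range(n):
            k=n-i
            d=q.inv().apply((pt-p)/k)*100; r=(q.inv()*qt).as_rotvec()/k
            row=[round(v,2) for v in d]+[round(v,3) for v in r]
            p=p+q.apply(np.array(row[:3]))/100; q=q*R.from_rotvec(row[3:])
            rows.append(' '.join(f'{v:g}' for v in row)+f' {grip:g}')
    for i in range(0,len(rows),5): print('; '.join(rows[i:i+5]))
    print('end',p.round(4))
def st():
    s=ctrl.get_state(); q=R.from_rotvec(s['tool_rot']).as_matrix()
    print('t',round(s['time'],2),'p',s['position'].round(4),'yaw_y',round(float(np.degrees(np.arctan2(q[1,1],q[0,1]))),1),'z',q[:,2].round(3),'F',s['ft_force'].round(1),'w',round(s['grip_width'],3),'gf',round(s['grip_force'],1))
E
python3 - <<'E'
from plan import *
st()
plan([(.55,.1,.25,50),(.468,-.409,.17,32),(.468,-.409,.06,32)],-1)
t=look('top'); s=look('scene')
# stand: brown mask polygon
hv=cv2.cvtColor(t['img'],cv2.COLOR_BGR2HSV); print(hv[165,240],hv[150,300])
m=cv2.inRange(hv,(3,120,50),(17,255,190)); m[:110]=0;m[185:]=0;m[:,:220]=0;m[:,340:]=0
c=max(cv2.findContours(m,0,2)[0],key=cv2.contourArea); print(cv2.approxPolyDP(c,3,True)[:,0].tolist())
E
```

```text
t 0.2 p [0.2184 0.6119 0.2219] yaw_y 70.4 z [-0.    -0.001 -1.   ] F [-0.2  0.4 -0.3] w 0.998 gf 0.0
-4.04 -3.09 -0.23 -0 0 0.03 -1; -4.13 -2.97 -0.23 -0 0 0.03 -1; -4.21 -2.84 -0.23 -0 0 0.03 -1; -4.3 -2.71 -0.23 -0 0 0.029 -1; -4.37 -2.59 -0.23 -0 0 0.03 -1
-4.45 -2.46 -0.23 -0 0 0.029 -1; -4.52 -2.32 -0.23 -0 0 0.03 -1; -4.59 -2.19 -0.23 -0 0 0.029 -1; -4.65 -2.05 -0.23 -0 0 0.03 -1; -4.71 -1.92 -0.23 -0 0 0.029 -1
-4.76 -1.78 -0.23 -0.001 0 0.03 -1; -4.81 -1.63 -0.24 -0 0 0.029 -1; -2.64 -4.43 0.8 0 0 0.031 -1; -2.78 -4.34 0.8 0 0 0.032 -1; -2.91 -4.25 0.8 0 0 0.031 -1
-3.05 -4.16 0.8 0 0 0.032 -1; -3.18 -4.06 0.8 0 0 0.031 -1; -3.3 -3.96 0.8 0 0 0.032 -1; -3.43 -3.85 0.8 0 0 0.031 -1; -3.54 -3.75 0.8 0 0 0.032 -1
-3.66 -3.63 0.81 0 0 0.031 -1; -3.77 -3.51 0.8 0 0 0.032 -1; 0 -0 3.67 0 0 -0 -1; 0 -0 3.67 0 0 -0 -1; 0 -0 3.66 0 0 -0 -1
end [ 0.468 -0.409  0.06 ]
[ 15 159 114] [ 15 158 118]
[[228, 121], [226, 172], [334, 173], [334, 134], [339, 132], [339, 125], [334, 122]]
```

Emit:
jog_arm --rows "-4.04 -3.09 -0.23 0 0 0.03 -1; -4.13 -2.97 -0.23 0 0 0.03 -1; -4.21 -2.84 -0.23 0 0 0.03 -1; -4.3 -2.71 -0.23 0 0 0.03 -1; -4.37 -2.59 -0.23 0 0 0.03 -1"

```text
time: 0.92
position: [0.3574, 0.3973, 0.2343]
tool_rot: [0.768, 3.046, 0.001]
ft_force: [-0.5, 0.4, 0.6]
grip_width: 0.999
grip_force: 0.0
```

Emit:
jog_arm --rows "-4.45 -2.46 -0.23 0 0 0.03 -1; -4.52 -2.32 -0.23 0 0 0.03 -1; -4.59 -2.19 -0.23 0 0 0.03 -1; -4.65 -2.05 -0.23 0 0 0.03 -1; -4.71 -1.92 -0.23 0 0 0.03 -1"

```text
time: 1.55
position: [0.4951, 0.1838, 0.2459]
tool_rot: [0.994, 2.98, 0.001]
ft_force: [0.3, 1.2, 0.3]
grip_width: 0.997
grip_force: 0.0
```

Emit:
jog_arm --rows "-4.76 -1.78 -0.23 0 0 0.03 -1; -4.81 -1.63 -0.24 0 0 0.03 -1; -2.64 -4.43 0.8 0 0 0.03 -1; -2.78 -4.34 0.8 0 0 0.03 -1; -2.91 -4.25 0.8 0 0 0.03 -1"

```text
time: 2.17
position: [0.5237, -0.0545, 0.2261]
tool_rot: [1.214, 2.897, 0.001]
ft_force: [-0.7, -0.2, 0.2]
grip_width: 0.996
grip_force: 0.0
```

Emit:
jog_arm --rows "-3.05 -4.16 0.8 0 0 0.03 -1; -3.18 -4.06 0.8 0 0 0.03 -1; -3.3 -3.96 0.8 0 0 0.03 -1; -3.43 -3.85 0.8 0 0 0.03 -1; -3.54 -3.75 0.8 0 0 0.03 -1"

```text
time: 2.8
position: [0.4835, -0.3088, 0.1863]
tool_rot: [1.427, 2.798, 0.001]
ft_force: [1.0, 1.0, -0.5]
grip_width: 0.998
grip_force: 0.0
```

Emit:
jog_arm --rows "-3.66 -3.63 0.81 0 0 0.03 -1; -3.77 -3.51 0.8 0 0 0.03 -1; 0 0 3.6 0 0 0 -1; 0 0 3.6 0 0 0 -1; 0 0 0 0 0 0 -1"

```text
time: 3.42
position: [0.4663, -0.4076, 0.0954]
tool_rot: [-1.507, -2.75, -0.001]
ft_force: [0.1, 0.3, 0.1]
grip_width: 0.997
grip_force: 0.0
```

```bash
python3 - <<'E'
from plan import *
from bricks import top_bricks
st()
plan([(.468,-.4095,.012,32)],-1)
t=look('top'); s=look('scene','s1.png')
for r in top_bricks(t): print(np.round(r[:5],3))
# stand corners from the base-board top (z=.014)
c=[plane(t,u,v,.014)[:2].round(4) for u,v in((226,173),(334.5,173.5),(334.5,122),(227.5,121))]; print(c)
E
```

```text
t 3.42 p [ 0.4663 -0.4076  0.0954] yaw_y 32.5 z [-0.005  0.003 -1.   ] F [0.1 0.3 0.1] w 0.997 gf 0.0
-0.15 0.03 4.17 -0.001 -0.003 0.005 -1; -0.13 0.03 4.17 -0.001 -0.003 0.004 -1
end [ 0.468  -0.4095  0.012 ]
[ 0.627  0.817 38.292 55.911 71.985]
[  0.448   0.101  43.856  52.9   100.027]
[ 0.463 -0.081 42.357 53.393 72.12 ]
[ 0.451 -0.213 45.479 54.299 80.398]
[ 0.601 -0.254 46.658 52.952 70.753]
[  0.467  -0.403  32.364  48.983 122.735]
[array([0.5466, 0.2615]), array([ 0.5459, -0.0481]), array([ 0.699 , -0.0485]), array([0.7018, 0.2638])]
```

Emit:
jog_arm --rows "-0.15 0.03 4.2 0 0 0 -1; -0.13 0.03 4.1 0 0 0 -1; 0 0 0 0 0 0 1; 0 0 0 0 0 0 1; 0 0 0 0 0 0 1" --force 15

```text
time: 4.15
position: [0.4714, -0.4126, 0.0178]
tool_rot: [1.508, 2.751, -0.0]
ft_force: [-0.1, 0.7, -0.6]
grip_width: 0.741
grip_force: 0.0
```

Emit:
jog_arm --rows "0 0 0 0 0 0 1; 0 0 0 0 0 0 1; 0 0 -2 0 0 0 1; 0 0 -4 0 0 0 1; 0 0 -4 0 0 0 1"

```text
time: 4.78
position: [0.4698, -0.4115, 0.1172]
tool_rot: [1.51, 2.754, -0.0]
ft_force: [0.1, 0.0, -1.4]
grip_width: 0.574
grip_force: 15.0
```

```bash
python3 - <<'E'
from plan import *
st()
# hold brick with hole axis at yaw_y+90; target axis 71 -> yaw_y -19
plan([(.6235,-.197,.125,-19.2),(.6235,-.197,.05,-19.2)],1)
E
```

```text
t 4.78 p [ 0.4698 -0.4115  0.1172] yaw_y 32.5 z [ 0. -0. -1.] F [ 0.1  0.  -1.4] w 0.574 gf 15.0
1.64 4.08 -0.13 0 0 0.15 1; 2.23 3.79 -0.13 0 0 0.151 1; 2.77 3.41 -0.13 0 0 0.15 1; 3.25 2.96 -0.13 0 0 0.151 1; 3.66 2.44 -0.13 0 0 0.15 1
3.99 1.87 -0.13 0 0 0.151 1; 0 -0 3.75 0 0 -0 1; 0 -0 3.75 0 0 -0 1
end [ 0.6235 -0.197   0.05  ]
```

Emit:
jog_arm --rows "1.64 4.08 -0.13 0 0 0.15 1; 2.23 3.79 -0.13 0 0 0.15 1; 2.77 3.41 -0.13 0 0 0.15 1; 3.25 2.96 -0.13 0 0 0.15 1; 3.66 2.44 -0.13 0 0 0.15 1"

```text
time: 5.4
position: [0.5987, -0.2314, 0.1231]
tool_rot: [2.419, 2.004, 0.001]
ft_force: [-0.1, -0.8, -0.6]
grip_width: 0.573
grip_force: 15.0
```

Emit:
jog_arm --rows "3.99 1.87 -0.13 0 0 0.15 1; 0 0 3.75 0 0 0 1; 0 0 3.75 0 0 0 1; 0 0 0 0 0 0 1; 0 0 0 0 0 0 1"

```text
time: 6.02
position: [0.6243, -0.1974, 0.05]
tool_rot: [2.557, 1.822, 0.002]
ft_force: [-0.6, 0.0, 0.1]
grip_width: 0.576
grip_force: 15.0
```

```bash
python3 - <<'E'
from plan import *
st()
plan([(.6235,-.197,.014,-19.2,0,1.5)],1)
E
```

```text
t 6.03 p [ 0.6243 -0.1974  0.05  ] yaw_y -19.0 z [ 0.002 -0.001 -1.   ] F [-0.6  0.   0.1] w 0.576 gf 15.0
0 -0.03 1.2 0.001 -0 0.001 1; 0 -0.03 1.2 0.001 -0 0.001 1; 0.01 -0.04 1.2 0 -0 0.001 1
end [ 0.6235 -0.1969  0.014 ]
```

Emit:
jog_arm --rows "0 0 1.7 0 0 0 1; 0 0 1.7 0 0 0 1; 0 0 0.2 0 0 0 1; 0 0 0 0 0 0 -0.2; 0 0 0 0 0 0 -0.4"

```text
time: 6.65
position: [0.623, -0.1965, 0.0112]
tool_rot: [-2.557, -1.823, 0.001]
ft_force: [-0.3, -0.1, -0.0]
grip_width: 0.646
grip_force: 0.0
```

Emit:
jog_arm --rows "0 0 0 0 0 0 -0.5; 0 0 -3 0 0 0 -0.5; 0 0 -5 0 0 0 -0.5; 0 0 -5 0 0 0 -1; 5 -3 -1 0 0 0 -1"

```text
time: 7.28
position: [0.6126, -0.1465, 0.1565]
tool_rot: [2.56, 1.807, 0.005]
ft_force: [1.2, 0.6, -0.5]
grip_width: 0.895
grip_force: 0.0
```

```bash
python3 - <<'E'
from plan import *
from bricks import top_bricks
st()
t=look('top','t2.png'); s=look('scene','s2.png')
for r in top_bricks(t): print(np.round(r[:5],3))
a=cv2.resize(t['img'][105:185,215:365],None,fx=5,fy=5,interpolation=cv2.INTER_CUBIC)
cv2.imwrite('pics/t2c.png',a)
E
```

```text
t 7.28 p [ 0.6126 -0.1465  0.1565] yaw_y -19.6 z [ 0.007 -0.005 -1.   ] F [ 1.2  0.6 -0.5] w 0.895 gf 0.0
[ 0.631  0.811 27.996 54.238 96.487]
[  0.448   0.101  44.067  52.684 100.022]
[ 0.452 -0.215 43.179 53.867 80.214]
[ 0.602 -0.255 45.742 52.827 70.939]
```

View pics/t2c.png

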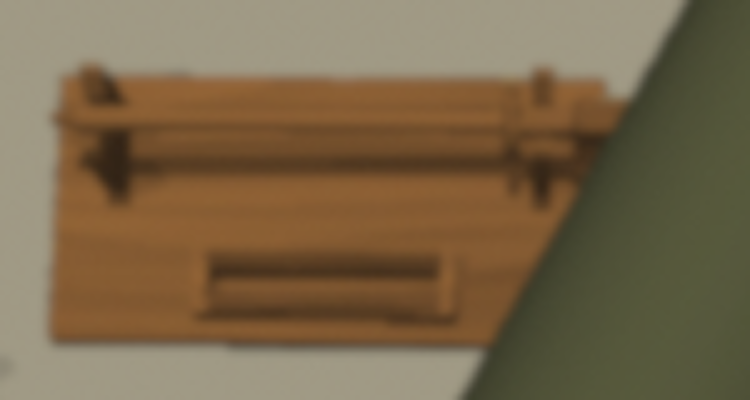

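View pics/s2.png

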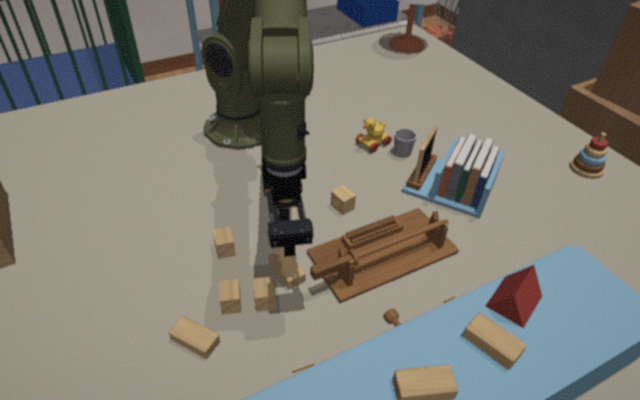

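The stand crop shows base corners at px (227.4,120.6) and (225,173.4), and the shaft line at v≈128.6. The groove's dark band runs crop (210,265)–(440,265). In the scene view, brick 5 stands at (264,292) beside brick 4 at (230,294).

```bash
python3 - <<'E'
from plan import *
t=look('top'); s=look('scene')
for n,u,v,z in (('bl',225.1,173.4,.014),('br',336.4,174.1,.014),('tr',336.4,120.3,.014),('tl',227.4,120.6,.014),('barL',241,128.6,.0785),('barR',313,128.6,.0785),('handletop',346,129.1,.086)): print(n,plane(t,u,v,z).round(4))
# groove from top crop: opening end/lips at z~.042 
for u,v in ((200,255),(200,318),(460,258),(460,320)): print('gr',plane(t,215+u/5,105+v/5,.042).round(4))
# handle brown mask in first pictures, right of base
t0=dict(t); t0['img']=cv2.imread('pics/top0.png'); s0=dict(s); s0['img']=cv2.imread('pics/scene0.png')
hv=cv2.cvtColor(t0['img'],cv2.COLOR_BGR2HSV)
m=cv2.inRange(hv,(3,110,50),(18,255,200)); m[:,:338]=0;m[:,358:]=0;m[:118]=0;m[145:]=0
ys,xs=np.nonzero(m); print('handle px',xs.min(),xs.max(),ys.min(),ys.max())
for p in((314.5,270.5),(311.5,266),(314,277)): print('sc handle end top',plane(s0,*p,.086).round(4))
for P in((.655,-.0215,.086),(.655,-.094,.086),(.655,-.094,.058)): print(proj(t,P).round(1),proj(s,P).round(1))
E
```

```text
bl [0.5454 0.2641 0.014 ]
br [ 0.5442 -0.0535  0.014 ]
tr [ 0.7042 -0.054   0.014 ]
tl [0.7031 0.2642 0.014 ]
barL [0.656  0.2087 0.0785]
barR [0.6562 0.0124 0.0785]
handletop [ 0.6522 -0.0767  0.086 ]
gr [0.5891 0.1749 0.042 ]
gr [0.553  0.1738 0.042 ]
gr [0.5877 0.0295 0.042 ]
gr [0.5522 0.0291 0.042 ]
handle px 338 352 125 132
sc handle end top [ 0.6625 -0.094   0.086 ]
sc handle end top [ 0.6494 -0.094   0.086 ]
sc handle end top [ 0.6768 -0.1026  0.086 ]
[325.5 128.1] [343.6 255.7]
[352.4 128.1] [312.8 267.9]
[351.6 131.6] [312.5 276.6]
```

```bash
python3 - <<'E'
from plan import *
plan([(.656,-.05,.14,0),(.656,-.05,.056,0,0,3)],-1)
E
```

```text
4.84 0.69 0.6 0 -0.001 -0.164 -1; 4.66 1.48 0.6 0 -0 -0.164 -1; 0 -0 2.8 0 -0 -0 -1; 0 -0 2.8 0 -0 -0 -1; 0 -0 2.8 0 -0 -0 -1
end [ 0.656 -0.05   0.056]
```

Emit:
jog_arm --rows "4.84 0.69 0.6 0 0 -0.164 -1; 4.66 1.48 0.6 0 0 -0.164 -1; 0 0 0 0 0 0 -1; 0 0 0 0 0 0 -1"

```text
time: 7.98
position: [0.6555, -0.0548, 0.1393]
tool_rot: [2.228, 2.214, -0.003]
ft_force: [0.1, -0.2, -0.6]
grip_width: 0.999
grip_force: 0.0
```

```bash
python3 - <<'E'
from plan import *
st()
plan([(.656,-.05,.056,0,0,3)],-1)
E
```

```text
t 7.97 p [ 0.6555 -0.0548  0.1393] yaw_y -0.4 z [-0.001 -0.002 -1.   ] F [ 0.1 -0.2 -0.6] w 0.999 gf 0.0
0.17 0.02 2.78 -0 0.001 -0.002 -1; 0.16 0.02 2.78 -0.001 0 -0.002 -1; 0.16 0.02 2.77 -0 0.001 -0.003 -1
end [ 0.656 -0.05   0.056]
```

Emit:
jog_arm --rows "0.17 0.02 2.78 0 0 -0.002 -1; 0.16 0.02 2.78 0 0 -0.002 -1; 0.16 0.02 2.77 0 0 -0.003 -1; 0 0 0 0 0 0 0; 0 0 0 0 0 0 1" --force 60

```text
time: 8.6
position: [0.657, -0.0497, 0.0579]
tool_rot: [2.22, 2.221, 0.001]
ft_force: [-0.7, 0.2, -0.3]
grip_width: 0.853
grip_force: 0.0
```

Emit:
jog_arm --rows "0 0 0 0 0 0 1; 0 0 0 0 0 0 1; 0 0 0 0 0 0 1; 0 0 0 0 0 0 1; 0 0 0 0 0 0 1"

```text
time: 9.22
position: [0.6567, -0.0477, 0.0567]
tool_rot: [2.218, 2.225, 0.0]
ft_force: [0.4, -0.5, 0.0]
grip_width: 0.287
grip_force: 0.0
```

```bash
python3 - <<'E'
from plan import *
st()
# B4 line: dir 71 deg
b=np.array([.602,-.255]); d=np.array([np.cos(np.radians(71)),np.sin(np.radians(71))])
g=b-d*(.306+.02+.03); print('pre',g)
plan([(.656,-.05,.2,0),(.62,-.30,.2,-10),(g[0],g[1],.15,-19)],1)
E
```

```text
t 9.22 p [ 0.6567 -0.0477  0.0567] yaw_y 0.2 z [ 0.  0. -1.] F [ 0.4 -0.5  0. ] w 0.287 gf 0.0
pre [ 0.48609774 -0.59160461]
-0.08 -0.02 -4.78 0 -0 0.001 1; -0.08 -0.02 -4.78 0 -0 0.001 1; -0.07 -0.03 -4.77 0 -0 0.001 1; -5 -0.72 -0 0 -0 0.035 1; -5.02 -0.54 -0 0 -0 0.035 1
-5.04 -0.37 -0 0 -0 0.035 1; -5.05 -0.19 -0 0 -0 0.035 1; -5.05 -0.02 -0 0 -0 0.035 1; -5.17 -1.35 0.83 0 -0 0.026 1; -5.21 -1.22 0.83 0 -0 0.026 1
-5.24 -1.08 0.83 0 -0 0.026 1; -5.26 -0.95 0.84 0 -0 0.026 1; -5.29 -0.81 0.83 0 -0 0.026 1; -5.31 -0.67 0.84 0 -0 0.027 1
end [ 0.486  -0.5916  0.15  ]
```

Emit:
jog_arm --rows "0 0 0 0 0 0 1; 0 0 0 0 0 0 1; 0 0 0 0 0 0 1; 0 0 -2 0 0 0 1; 0 0 -3 0 0 0 1"

```text
time: 9.85
position: [0.656, -0.0478, 0.1074]
tool_rot: [-2.218, -2.224, 0.002]
ft_force: [-0.0, -0.1, -0.0]
grip_width: 0.25
grip_force: 60.0
```

Emit:
jog_arm --rows "0 0 -4.5 0 0 0 1; 0 0 -4.5 0 0 0 1; -5 -0.72 0 0 0 0.035 1; -5.02 -0.54 0 0 0 0.035 1; -5.04 -0.37 0 0 0 0.035 1"

```text
time: 10.48
position: [0.6354, -0.1994, 0.1984]
tool_rot: [2.332, 2.104, 0.002]
ft_force: [0.3, 0.1, -0.3]
grip_width: 0.244
grip_force: 60.0
```

Emit:
jog_arm --rows "-5.05 -0.19 0 0 0 0.035 1; -5.05 -0.02 0 0 0 0.035 1; -5.17 -1.35 0.83 0 0 0.026 1; -5.21 -1.22 0.83 0 0 0.026 1; -5.24 -1.08 0.83 0 0 0.026 1"

```text
time: 11.1
position: [0.5543, -0.4455, 0.173]
tool_rot: [2.48, 1.926, 0.001]
ft_force: [1.4, 0.5, -0.5]
grip_width: 0.247
grip_force: 60.0
```

Emit:
jog_arm --rows "-5.26 -0.95 0.84 0 0 0.026 1; -5.29 -0.81 0.83 0 0 0.026 1; -5.31 -0.67 0.84 0 0 0.026 1; 0 0 0 0 0 0 1; 0 0 0 0 0 0 1"

```text
time: 11.72
position: [0.4884, -0.59, 0.1475]
tool_rot: [2.554, 1.828, 0.001]
ft_force: [0.8, 1.1, -1.0]
grip_width: 0.249
grip_force: 60.0
```

```bash
python3 - <<'E'
from plan import *
from bricks import *
st()
t=look('top','t3.png'); s=look('scene','s3.png')
for r in top_bricks(t): print(np.round(r[:5],3),r[5].round(1))
print('scene faces',[c.mean(0).round(1) for c in faces(s,130)])
a=cv2.resize(t['img'][110:230,330:530],None,fx=3,fy=3,interpolation=cv2.INTER_CUBIC)
b=cv2.resize(s['img'][200:350,60:320],None,fx=2.3,fy=2.3,interpolation=cv2.INTER_CUBIC)
b=b[:240]; a=cv2.resize(a,(b.shape[1],360)); cv2.imwrite('pics/m3.png',np.vstack([a,b]))
E
```

```text
t 11.72 p [ 0.4884 -0.59    0.1475] yaw_y -18.8 z [ 0.001 -0.    -1.   ] F [ 0.8  1.1 -1. ] w 0.249 gf 60.0
[ 0.631  0.811 27.736 54.093 95.672] [ 30.4 140.9]
[  0.448   0.101  43.96   52.784 100.022] [279.8 206. ]
[ 0.463 -0.081 42.305 53.377 72.179] [346.9 201. ]
[ 0.626 -0.191 44.319 52.806 70.1  ] [386.1 142.9]
[ 0.452 -0.214 44.891 52.765 79.606] [396.6 205.2]
[ 0.601 -0.255 46.454 52.94  70.634] [409.9 151.7]
scene faces [array([348.4, 291.2]), array([228.8, 290.5]), array([263.2, 287.8]), array([142.7, 260. ]), array([171.4, 256.8]), array([432.1, 256.6]), array([286.6, 264.6]), array([418.8, 230.3]), array([222.6, 236.1]), array([278.8, 220.4]), array([343.2, 193.2]), array([599. , 151.4]), array([370.2, 142. ]), array([428.4, 137.9]), array([376.5, 127.2]), array([581.5,  87.6]), array([164.1,  75.3])]
```

View pics/m3.png

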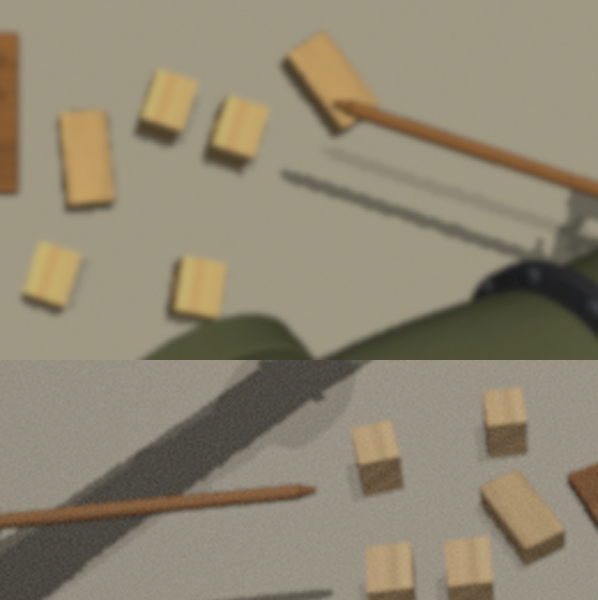

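The picture shows B4 and B5 in line, the bar tip at top px (442,144.7) and scene px (197,256.5), and the bar looking level.

```bash
python3 - <<'E'
from plan import *
t=look('top'); s=look('scene')
print(tri(t,(442,144.7),s,(197,256.5)))
st()
a=np.radians(70); d=np.array([np.cos(a),np.sin(a)])
mid=(np.array([.602,-.256])+np.array([.626,-.192]))/2; 
for back in (.40,.21): print(back,mid-d*back)
g=mid-d*.415; e=mid-d*.20
plan([(g[0],g[1],.05,-20),(g[0],g[1],.011,-20,0,2)],1)
E
```

```text
(array([ 0.58662903, -0.3052962 ,  0.16073249]), np.float64(0.0028859494560964398))
t 11.93 p [ 0.4903 -0.5883  0.1473] yaw_y -18.6 z [ 0.001  0.    -1.   ] F [ 0.   0.2 -1.7] w 0.247 gf 60.0
0.4 [ 0.47719194 -0.59987705]
0.21 [ 0.54217577 -0.42133545]
-1.51 -0.46 4.86 0.001 -0 0.012 1; -1.51 -0.44 4.86 0 -0.001 0.012 1; -0 0 1.95 0 0 0 1; -0 0 1.95 0 0 0 1
end [ 0.472 -0.614  0.011]
```

Emit:
jog_arm --rows "-1.5 -0.46 4.86 0 0 0.012 1; -1.5 -0.44 4.86 0 0 0.012 1; 0 0 1.9 0 0 0 1; 0 0 1.9 0 0 0 1; 0 0 0 0 0 0 1"

```text
time: 12.55
position: [0.4712, -0.6139, 0.0109]
tool_rot: [-2.573, -1.8, -0.001]
ft_force: [0.2, 0.1, -0.6]
grip_width: 0.246
grip_force: 60.0
```

Emit:
jog_arm --rows "0 0 0 0 0 0 1"

```text
time: 12.68
position: [0.4712, -0.6157, 0.0133]
tool_rot: [2.573, 1.798, 0.001]
ft_force: [1.0, 0.6, -1.2]
grip_width: 0.245
grip_force: 60.0
```

```bash
cat > bar.py <<'E'
from plan import *
def shaft_line(d,box,z,n=12):
    """red-brown shaft pixels in box (u0,u1,v0,v1): fit line on plane z, return point list at ends"""
    hv=cv2.cvtColor(d['img'],cv2.COLOR_BGR2HSV)
    m=cv2.inRange(hv,(3,115,60),(16,255,200))
    u0,u1,v0,v1=box; k=np.zeros_like(m); k[v0:v1,u0:u1]=m[v0:v1,u0:u1]
    cs=cv2.findContours(k,0,cv2.CHAIN_APPROX_NONE)[0]; c=max(cs,key=cv2.contourArea)
    k[:]=0; cv2.drawContours(k,[c],-1,255,-1)
    ys,xs=np.nonzero(k); W=np.array([plane(d,u,v,z)[:2] for u,v in zip(xs,ys)],np.float32)
    vx,vy,x0,y0=cv2.fitLine(W,cv2.DIST_HUBER,0,.01,.01).ravel()
    if vy<0: vx,vy=-vx,-vy
    tt=(W-[x0,y0])@np.array([vx,vy])
    print('shaft angle',np.degrees(np.arctan2(vy,vx)).round(2),'from',np.round([x0+tt.min()*vx,y0+tt.min()*vy],4),'to',np.round([x0+tt.max()*vx,y0+tt.max()*vy],4),'n',len(xs))
    return np.array([x0,y0]),np.array([vx,vy])
E
python3 - <<'E'
from bar import *
from bricks import top_bricks
st()
t=look('top')
P,d=shaft_line(t,(400,540,125,260),.027)
for r in top_bricks(t):
    if -.5<r[1]<.2: print(np.round(r[:5],3),'offset mm',round(1000*float(np.cross(d,np.array(r[:2])-P)),1))
E
```

```text
t 12.68 p [ 0.4712 -0.6157  0.0133] yaw_y -20.1 z [ 0.002 -0.002 -1.   ] F [ 1.   0.6 -1.2] w 0.245 gf 60.0
shaft angle 70.02 from [ 0.4863 -0.579 ] to [ 0.5738 -0.3383] n 330
[  0.448   0.101  43.964  52.807 100.349] offset mm 268.4
[ 0.463 -0.081 42.357 53.393 72.12 ] offset mm 192.4
[ 0.626 -0.191 44.009 53.088 70.314] offset mm 0.8
[ 0.453 -0.215 46.431 51.201 86.336] offset mm 155.5
[ 0.601 -0.254 46.243 52.718 70.634] offset mm 2.7<stdin>:7: DeprecationWarning: Arrays of 2-dimensional vectors are deprecated. Use arrays of 3-dimensional vectors instead. (deprecated in NumPy 2.0)
```

Emit:
jog_arm --rows "1.5 -0.15 0.25 0 0 0 1; 2 0 0 0 0 0 1; 2 0 0 0 0 0 1; 1.5 0 0 0 0 0 1; 1.5 0 0 0 0 0 1"

```text
time: 13.35
position: [0.4986, -0.5336, 0.0091]
tool_rot: [2.575, 1.799, 0.0]
ft_force: [0.8, 0.1, -1.8]
grip_width: 0.247
grip_force: 60.0
```

```bash
cat > chk.py <<'E'
from bar import *
from bricks import top_bricks
import sys
st(); t=look('top')
for r in top_bricks(t,int(sys.argv[1]) if len(sys.argv)>1 else 125):
    if -.5<r[1]<.2: print(np.round(r[:5],3))
E
python3 chk.py
```

```text
t 13.35 p [ 0.4986 -0.5336  0.0091] yaw_y -20.1 z [ 0. -0. -1.] F [ 0.8  0.1 -1.8] w 0.247 gf 60.0
[ 0.448  0.101 44.104 52.727 99.754]
[ 0.463 -0.081 43.126 53.103 72.601]
[ 0.626 -0.191 44.074 52.929 70.46 ]
```

Emit:
jog_arm --rows "1.5 0 0 0 0 0 1; 2 0 0 0 0 0 1; 1 0 0 0 0 0 1"

```text
time: 13.78
position: [0.5146, -0.4906, 0.0087]
tool_rot: [-2.574, -1.8, -0.002]
ft_force: [0.7, 0.2, -1.9]
grip_width: 0.245
grip_force: 60.0
```

```bash
python3 - <<'E'
from plan import *
from bricks import faces
st()
s=look('scene'); t=look('top')
print([(c.mean(0).round(1),plane(s,*c.mean(0),.048).round(3)) for c in faces(s,130) if 180<c.mean(0)[1]<320])
a=cv2.resize(t['img'][100:230,330:500],None,fx=2,fy=2); b=cv2.resize(s['img'][200:340,120:340],None,fx=3,fy=3,interpolation=cv2.INTER_CUBIC)
cv2.imwrite('pics/m4.png',np.hstack([np.vstack([a,np.zeros((160,340,3),np.uint8)]),b[:420,:450]]))
E
```

```text
t 13.78 p [ 0.5146 -0.4906  0.0087] yaw_y -20.1 z [ 0.001  0.001 -1.   ] F [ 0.7  0.2 -1.9] w 0.245 gf 60.0
[(array([347.2, 291. ]), array([ 0.713, -0.044,  0.048])), (array([193.3, 297.5]), array([ 0.587, -0.328,  0.048])), (array([263.1, 287.8]), array([ 0.628, -0.194,  0.048])), (array([286.8, 264.7]), array([ 0.595, -0.124,  0.048])), (array([222.6, 236. ]), array([ 0.454, -0.218,  0.048])), (array([278.8, 220.6]), array([ 0.466, -0.084,  0.048])), (array([343.4, 193.3]), array([0.45 , 0.1  , 0.048]))]
```

View pics/m4.png

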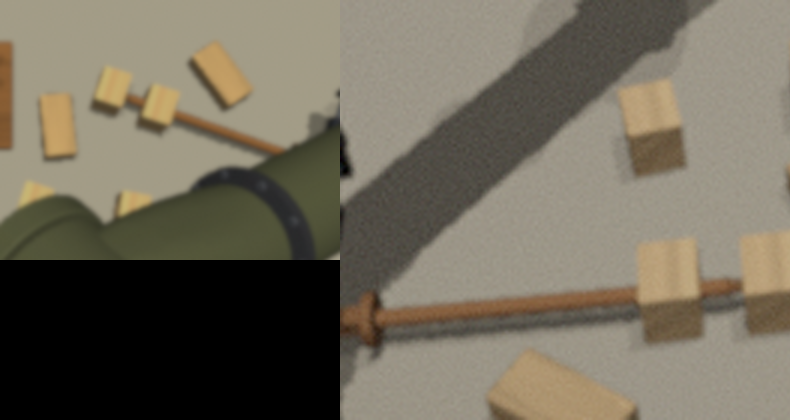

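Brick 4 is on the shaft and the tip is at brick 5's entry, well aligned. I'll continue.

Emit:
jog_arm --rows "1.5 0 0 0 0 0 1; 1.5 0 0 0 0 0 1; 1.5 0 0 0 0 0 1; 1.5 0 0 0 0 0 1; 0.8 0 0 0 0 0 1"

```text
time: 14.5
position: [0.5378, -0.4272, 0.0089]
tool_rot: [-2.574, -1.8, -0.001]
ft_force: [0.4, -0.2, -1.2]
grip_width: 0.248
grip_force: 60.0
```

```bash
python3 - <<'E'
from plan import *
from bricks import top_bricks
st(); t=look('top')
for r in top_bricks(t):
    if -.5<r[1]<.2: print(np.round(r[:5],3))
p=ctrl.get_state()['position']; d=np.array([np.cos(np.radians(70)),np.sin(np.radians(70))])
print('tip',p[:2]+d*.304)
for pt in (-15,15):
    q=pose(-20,pt).as_matrix(); print(pt,q[:,0])
E
```

```text
t 14.5 p [ 0.5378 -0.4272  0.0089] yaw_y -20.1 z [ 0.     0.001 -1.   ] F [ 0.4 -0.2 -1.2] w 0.248 gf 60.0
[ 0.448  0.101 44.086 52.836 99.754]
[ 0.463 -0.081 42.311 53.302 71.572]
tip [ 0.6422182  -0.14074046]
-15 [ 0.33036609  0.90767337 -0.25881905]
15 [0.33036609 0.90767337 0.25881905]
```

Emit:
jog_arm --rows "0 0 -1.5 0 0 0 1; 0 0 -2 0 0.08 0 1; 0 0 -2.5 0 0.08 0 1; 0 0 -3 0 0.1 0 1; 0 0 -3 0 0.1 0 1"

```text
time: 15.18
position: [0.5312, -0.444, 0.1299]
tool_rot: [-2.382, -1.662, -0.436]
ft_force: [-0.3, -0.2, -2.3]
grip_width: 0.246
grip_force: 60.0
```

Emit:
jog_arm --rows "0 0 -2 0 0.05 0 1; 0 0 0 0 0 0 1; 0 0 0 0 0 0 1; 0 0 0 0 0 0 1; 0 0 0 0 0 0 1"

```text
time: 15.8
position: [0.53, -0.4478, 0.1457]
tool_rot: [-2.348, -1.642, -0.488]
ft_force: [-0.2, -0.1, -1.8]
grip_width: 0.248
grip_force: 60.0
```

```bash
python3 - <<'E'
from plan import *
from bricks import top_bricks
st()
s=look('scene'); t=look('top')
for r in top_bricks(t):
    if -.5<r[1]<.2: print(np.round(r[:5],3))
a=cv2.resize(t['img'][100:230,330:500],None,fx=2,fy=2); b=cv2.resize(s['img'][150:340,120:340],None,fx=2,fy=2,interpolation=cv2.INTER_CUBIC)
cv2.imwrite('pics/m5.png',np.hstack([np.vstack([a,np.zeros((120,340,3),np.uint8)]),b]))
E
```

```text
t 15.8 p [ 0.53   -0.4478  0.1457] yaw_y -20.1 z [ 0.136  0.375 -0.917] F [-0.2 -0.1 -1.8] w 0.248 gf 60.0
[ 0.448  0.101 43.935 52.739 99.865]
[ 0.463 -0.081 42.329 53.381 72.072]
[ 0.451 -0.214 45.745 53.708 78.086]
```

View pics/m5.png

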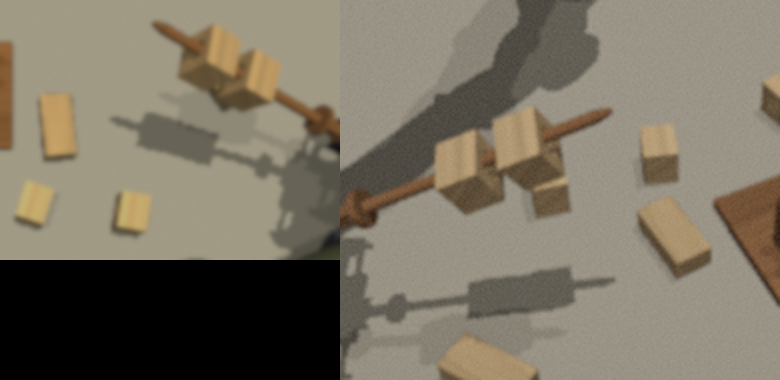

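Both bricks hang on the bar but haven't slid to the collar. I'll tilt it further.

Emit:
jog_arm --rows "0 0 -1 0 0.12 0 1; 0 0 -1 0 0.12 0 1; 0 0 0 0 0.12 0 1; 0 0 0 0 0.05 0 1; 0 0 0 0 0 0 1"

```text
time: 16.52
position: [0.5257, -0.4578, 0.1625]
tool_rot: [-2.072, -1.443, -0.899]
ft_force: [0.0, 0.1, -1.4]
grip_width: 0.249
grip_force: 60.0
```

```bash
python3 - <<'E'
from plan import *
st()
s=look('scene'); t=look('top')
a=cv2.resize(t['img'][80:230,330:500],None,fx=2,fy=2); b=s['img'][150:300,120:290]
b=cv2.resize(b,None,fx=2,fy=2)
cv2.imwrite('pics/m6.png',np.hstack([a,b]))
# where are pine pixels along the bar? 
p=ctrl.get_state(); q=R.from_rotvec(p['tool_rot']).as_matrix()
org=p['position']-q[:,2]*.0157+q[:,0]*.0537
for y in (0,.04,.08,.12,.16,.2,.25): print(y,proj(t,org+q[:,0]*y).round(1),proj(s,org+q[:,0]*y).round(1))
E
```

```text
t 16.52 p [ 0.5257 -0.4578  0.1625] yaw_y -20.2 z [ 0.252  0.687 -0.682] F [ 0.   0.1 -1.4] w 0.249 gf 60.0
0 [506.3 159.1] [112.9 241.7]
0.04 [500.9 151.6] [124.9 228.9]
0.08 [495.1 143.6] [137.4 215.6]
0.12 [488.9 134.9] [150.3 201.7]
0.16 [482.3 125.7] [163.9 187.3]
0.2 [475.1 115.7] [178.  172.3]
0.25 [465.4 102.1] [196.4 152.6]
```

View pics/m6.png

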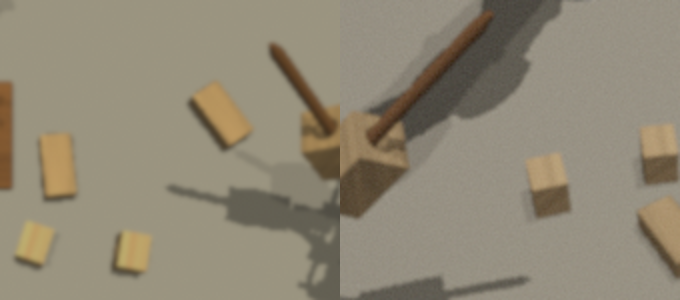

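Both bricks now sit at the collar. Next is brick 3.

```bash
python3 - <<'E'
from plan import *
a=np.radians(80); d=np.array([np.cos(a),np.sin(a)]); g=np.array([.452,-.215])-d*.368
print(g)
plan([(g[0],g[1],.14,-10),(g[0],g[1],.05,-10),(g[0],g[1],.011,-10,0,1.5)],1)
E
```

```text
[ 0.38809747 -0.57740925]
-2.56 -1.79 -2.02 0.015 -0.163 -0.033 1; -2.79 -1.9 -1.55 0.015 -0.163 -0.033 1; -2.93 -2.01 -1.06 0.014 -0.164 -0.033 1; -3 -2.12 -0.54 0.015 -0.163 -0.033 1; -2.97 -2.23 -0.02 0.014 -0.164 -0.033 1
0 -0 4.5 0 0 -0 1; 0 -0 4.5 0 0 -0 1; 0 -0 1.3 0 0 -0 1; 0 -0 1.3 0 0 -0 1; 0 -0 1.3 0 0 -0 1
end [ 0.3881 -0.5774  0.011 ]
```

Emit:
jog_arm --rows "-2.56 -1.79 -2.02 0.015 -0.163 -0.033 1; -2.79 -1.9 -1.55 0.015 -0.163 -0.033 1; -2.93 -2.01 -1.06 0.015 -0.163 -0.033 1; -3 -2.12 -0.54 0.015 -0.163 -0.033 1; -2.97 -2.23 0 0.015 -0.163 -0.033 1"

```text
time: 17.25
position: [0.3886, -0.5779, 0.1415]
tool_rot: [2.401, 2.022, -0.002]
ft_force: [0.6, 0.6, -1.9]
grip_width: 0.244
grip_force: 60.0
```

Emit:
jog_arm --rows "0 0 4 0 0 0 1; 0 0 4 0 0 0 1; 0 0 0 0 0 0 1; 0 0 0 0 0 0 1"

```text
time: 17.75
position: [0.3882, -0.578, 0.0615]
tool_rot: [-2.406, -2.019, -0.002]
ft_force: [0.4, 0.7, -1.5]
grip_width: 0.253
grip_force: 60.0
```

```bash
python3 - <<'E'
from bar import *
from bricks import top_bricks
st()
t=look('top','t7.png'); s=look('scene','s7.png')
p=ctrl.get_state(); z=p['position'][2]+.0157
for r in top_bricks(t):
    if -.5<r[1]<.2: print(np.round(r[:5],3))
P,d=shaft_line(t,(400,540,150,300),z)
print('tip pred',p['position'][:2]+d*.304)
b=s['img'][180:330,20:290]; cv2.imwrite('pics/m7.png',np.vstack([cv2.resize(b,None,fx=2,fy=2),cv2.resize(t['img'][110:260,370:640],None,fx=2,fy=2)])[:600])
E
```

```text
t 17.75 p [ 0.3882 -0.578   0.0615] yaw_y -10.0 z [ 0.     0.002 -1.   ] F [ 0.4  0.7 -1.5] w 0.253 gf 60.0
[  0.448   0.101  44.104  52.623 100.222]
[ 0.678 -0.037 28.579 28.806  0.039]
[ 0.463 -0.081 42.428 53.333 72.345]
[ 0.451 -0.214 44.389 53.03  78.641]
shaft angle 79.64 from [ 0.4119 -0.45  ] to [ 0.442  -0.2852] n 241
tip pred [ 0.44252143 -0.2798357 ]
```

View pics/m7.png

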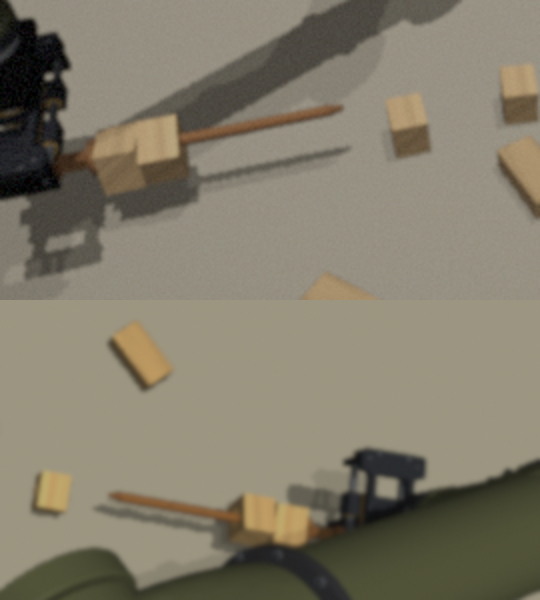

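```bash
python3 - <<'E'
from plan import *
t=look('top'); s=look('scene')
print(tri(t,(425.5,207.5),s,(191.5,233.5)))
E
```

```text
(array([ 0.44182461, -0.28311723,  0.07620787]), np.float64(0.0024120267047153805))
```

Emit:
jog_arm --rows "0 -0.2 1.5 0 0 0 1; 0 0 1.5 0 0 0 1; 0 0 1 0 0 0 1; 0 0 0.9 0 0 0 1; 0 0 0 0 0 0 1"

```text
time: 18.58
position: [0.3845, -0.5766, 0.0091]
tool_rot: [-2.404, -2.014, -0.001]
ft_force: [0.3, -0.3, -0.8]
grip_width: 0.245
grip_force: 60.0
```

```bash
python3 - <<'E'
from bar import *
from bricks import top_bricks
st()
t=look('top'); z=ctrl.get_state()['position'][2]+.0157
P,d=shaft_line(t,(400,540,150,300),z)
for r in top_bricks(t):
    if -.5<r[1]<.2:
        v=np.array(r[:2])-P; print(np.round(r[:5],3),'off',round(1000*(d[0]*v[1]-d[1]*v[0]),1))
E
```

```text
t 18.57 p [ 0.3845 -0.5766  0.0091] yaw_y -10.1 z [-0.003  0.005 -1.   ] F [ 0.3 -0.3 -0.8] w 0.245 gf 60.0
shaft angle 79.87 from [ 0.4083 -0.449 ] to [ 0.4379 -0.2832] n 232
[  0.448   0.101  44.067  52.782 100.028] off 57.8
[ 6.7700e-01 -3.7000e-02  2.8807e+01  2.9309e+01  9.0039e+01] off -192.2
[ 0.463 -0.08  42.257 53.324 71.572] off 11.4
[ 0.452 -0.214 44.747 53.128 77.83 ] off -1.3
```

Emit:
jog_arm --rows "1.5 0.1 0 0 0 0 1; 1.5 0 0 0 0 0 1; 1.5 0 0 0 0 0 1; 1.5 0 0 0 0 0 1; 1.5 0 0 0 0 0 1"

```text
time: 19.25
position: [0.3993, -0.5022, 0.0105]
tool_rot: [-2.404, -2.016, -0.002]
ft_force: [-0.2, 0.2, 0.2]
grip_width: 0.246
grip_force: 60.0
```

Emit:
jog_arm --rows "1.5 0 0 0 0 0 1; 1.5 0 0 0 0 0 1; 1.3 0 0 0 0 0 1; 0 0 0 0 0 0 1"

```text
time: 19.75
position: [0.4072, -0.4594, 0.0103]
tool_rot: [-2.402, -2.017, -0.003]
ft_force: [0.1, -0.6, -0.5]
grip_width: 0.251
grip_force: 60.0
```

```bash
python3 - <<'E'
from bar import *
from bricks import faces
st()
s=look('scene','s8.png'); print([(c.mean(0).round(1),plane(s,*c.mean(0),.048).round(3)) for c in faces(s,130) if 180<c.mean(0)[1]<320])
q=ctrl.get_state(); r=R.from_rotvec(q['tool_rot']).as_matrix(); print('tip',q['position']+r[:,0]*.304-r[:,2]*.0157)
E
```

```text
t 19.75 p [ 0.4072 -0.4594  0.0103] yaw_y -10.0 z [-0.002  0.005 -1.   ] F [ 0.1 -0.6 -0.5] w 0.251 gf 60.0
[(array([346.8, 291.4]), array([ 0.713, -0.045,  0.048])), (array([405.6, 261.1]), array([0.701, 0.11 , 0.048])), (array([376.8, 254.7]), array([0.658, 0.064, 0.048])), (array([286.6, 264.6]), array([ 0.594, -0.125,  0.048])), (array([437.9, 253.5]), array([0.716, 0.186, 0.048])), (array([193.6, 246.6]), array([ 0.455, -0.286,  0.048])), (array([152.5, 249.3]), array([ 0.423, -0.368,  0.048])), (array([225.5, 236.2]), array([ 0.457, -0.212,  0.048])), (array([407.8, 237.9]), array([0.647, 0.154, 0.048])), (array([278.8, 220.5]), array([ 0.465, -0.084,  0.048])), (array([343.2, 193.3]), array([0.45 , 0.099, 0.048]))]
tip [ 0.45967505 -0.16114993  0.02722145]
```

Emit:
jog_arm --rows "0 0 -1.5 0 0 0 1; 0 0 -2 0 0.08 0 1; 0 0 -2.5 0 0.1 0 1; 0 0 -3 0 0.12 0 1; 0 0 -3 0 0.12 0 1"

```text
time: 20.42
position: [0.4037, -0.4787, 0.1309]
tool_rot: [-2.17, -1.818, -0.466]
ft_force: [1.2, -0.7, -2.1]
grip_width: 0.247
grip_force: 60.0
```

Emit:
jog_arm --rows "0 0 -2 0 0.12 0 1; 0 0 -2 0 0.12 0 1; 0 0 0 0 0.1 0 1; 0 0 0 0 0 0 1; 0 0 0 0 0 0 1"

```text
time: 21.05
position: [0.4007, -0.496, 0.1643]
tool_rot: [-1.949, -1.632, -0.777]
ft_force: [0.1, 0.2, -1.8]
grip_width: 0.246
grip_force: 60.0
```

```bash
python3 - <<'E'
from plan import *
from bricks import top_bricks
st()
s=look('scene'); t=look('top')
for r in top_bricks(t):
    if -.5<r[1]<.2: print(np.round(r[:5],3))
cv2.imwrite('pics/m8.png',np.hstack([cv2.resize(t['img'][80:230,330:530],None,fx=2,fy=2),cv2.resize(s['img'][150:300,70:270],None,fx=2,fy=2)])[:,:800])
a=np.radians(72); d=np.array([np.cos(a),np.sin(a)]); g=np.array([.463,-.081])-d*.368
print(g)
plan([(g[0],g[1],.14,-18),(g[0],g[1],.06,-18)],1)
E
```

```text
t 21.05 p [ 0.4007 -0.496   0.1643] yaw_y -10.1 z [ 0.119  0.679 -0.724] F [ 0.1  0.2 -1.8] w 0.246 gf 60.0
[ 0.448  0.101 44.106 52.096 99.452]
[ 0.679 -0.037 25.658 27.405  0.039]
[ 0.463 -0.081 42.329 52.756 72.072]
[ 0.34928175 -0.4309888 ]
0.44 -1.25 1.11 -0.011 -0.152 0.027 1; 0.57 -1.28 1.02 -0.011 -0.152 0.026 1; 0.68 -1.3 0.91 -0.011 -0.152 0.027 1; 0.78 -1.33 0.79 -0.011 -0.152 0.026 1; 0.85 -1.36 0.66 -0.011 -0.152 0.027 1
-0 -0 4 0 0 -0 1; -0 -0.01 4 0 0 -0 1
end [ 0.3492 -0.431   0.06  ]
```

View pics/m8.png

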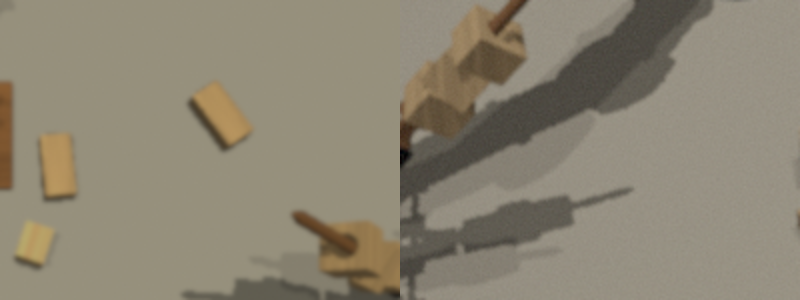

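Three bricks are stacked toward the collar. Brick 2 is next.

Emit:
jog_arm --rows "0.44 -1.25 1.11 -0.011 -0.152 0.027 1; 0.57 -1.28 1.02 -0.011 -0.152 0.027 1; 0.68 -1.3 0.91 -0.011 -0.152 0.027 1; 0.78 -1.33 0.79 -0.011 -0.152 0.027 1; 0.85 -1.36 0.66 -0.011 -0.152 0.027 1"

```text
time: 21.78
position: [0.3493, -0.4299, 0.1398]
tool_rot: [2.542, 1.842, 0.001]
ft_force: [0.1, -0.3, -0.3]
grip_width: 0.249
grip_force: 60.0
```

Emit:
jog_arm --rows "0 0 4 0 0 0 1; 0 0 4 0 0 0 1; 0 0 0 0 0 0 1; 0 0 0 0 0 0 1"

```text
time: 22.28
position: [0.349, -0.4317, 0.0607]
tool_rot: [-2.545, -1.841, -0.002]
ft_force: [0.6, -0.2, -1.4]
grip_width: 0.242
grip_force: 60.0
```

```bash
cat > al.py <<'E'
from bar import *
from bricks import *
st()
t=look('top'); s=look('scene'); q=ctrl.get_state(); z=q['position'][2]+.0157
r=R.from_rotvec(q['tool_rot']).as_matrix(); print('tip',(q['position']+r[:,0]*.304-r[:,2]*.0157).round(4),'dir',np.degrees(np.arctan2(r[1,0],r[0,0])).round(1))
d=r[:2,0]; P=q['position'][:2]
try: P,d=shaft_line(t,tuple(map(int,sys.argv[1:5])),z)
except Exception as e: print(e)
for b in top_bricks(t):
    if -.5<b[1]<.2:
        v=np.array(b[:2])-P; print(np.round(b[:5],3),'off mm (left+)',round(1000*(d[0]*v[1]-d[1]*v[0]),1))
print('scene',[(c.mean(0).round(1),plane(s,*c.mean(0),.048).round(3)) for c in faces(s,130) if 180<c.mean(0)[1]<320 and c.mean(0)[0]<420])
E
sed -i '1i import sys' al.py; python3 al.py 350 470 180 320
```

```text
t 22.27 p [ 0.349  -0.4317  0.0607] yaw_y -18.2 z [ 0.     0.001 -1.   ] F [ 0.6 -0.2 -1.4] w 0.242 gf 60.0
tip [ 0.4444 -0.1437  0.0769] dir 71.7
shaft angle 71.53 from [ 0.4085 -0.2556] to [ 0.444  -0.1491] n 153
[  0.448   0.101  44.057  52.535 100.222] off mm (left+) 75.5
[ 6.7800e-01 -3.7000e-02  2.8833e+01  2.9253e+01  8.9838e+01] off mm (left+) -186.2
[ 0.463 -0.081 42.357 53.393 72.12 ] off mm (left+) 4.0
scene [(array([347.5, 291.1]), array([ 0.713, -0.044,  0.048])), (array([394.7, 271.9]), array([0.716, 0.071, 0.048])), (array([397.6, 264.8]), array([0.702, 0.088, 0.048])), (array([286.7, 264.6]), array([ 0.594, -0.125,  0.048])), (array([406.3, 238.8]), array([0.648, 0.15 , 0.048])), (array([221.3, 216.4]), array([ 0.393, -0.199,  0.048])), (array([278.7, 220.4]), array([ 0.465, -0.084,  0.048])), (array([343.3, 193.3]), array([0.45 , 0.099, 0.048]))]
```

Emit:
jog_arm --rows "0 -0.3 1.5 0 0 0 1; 0 0 1.5 0 0 0 1; 0 0 1 0 0 0 1; 0 0 1 0 0 0 1; 0 0 0 0 0 0 1"

```text
time: 23.0
position: [0.3451, -0.4298, 0.0085]
tool_rot: [-2.542, -1.839, 0.0]
ft_force: [0.2, 1.4, 1.7]
grip_width: 0.245
grip_force: 60.0
```

```bash
python3 al.py 350 470 180 320
```

```text
t 23.0 p [ 0.3451 -0.4298  0.0085] yaw_y -18.2 z [-0.002  0.003 -1.   ] F [0.2 1.4 1.7] w 0.245 gf 60.0
tip [ 0.4408 -0.1414  0.0254] dir 71.8
shaft angle 72.02 from [ 0.4022 -0.2567] to [ 0.4374 -0.1483] n 148
[  0.448   0.101  43.994  52.648 100.251] off mm (left+) 67.0
[ 6.7700e-01 -3.7000e-02  2.8801e+01  2.9296e+01  8.9838e+01] off mm (left+) -193.7
[ 0.463 -0.081 42.552 53.406 72.072] off mm (left+) -3.2
scene [(array([347.1, 291.1]), array([ 0.713, -0.045,  0.048])), (array([385.2, 257.8]), array([0.674, 0.075, 0.048])), (array([401.6, 265.3]), array([0.707, 0.095, 0.048])), (array([286.8, 264.6]), array([ 0.594, -0.124,  0.048])), (array([397.6, 242.9]), array([0.65 , 0.125, 0.048])), (array([278.8, 220.5]), array([ 0.465, -0.084,  0.048])), (array([343.3, 193.2]), array([0.45 , 0.099, 0.048]))]
```

Emit:
jog_arm --rows "1.5 0.3 0 0 0 0 1; 1.5 0 0 0 0 0 1; 1.5 0 0 0 0 0 1; 1.5 0 0 0 0 0 1; 1.5 0 0 0 0 0 1"

```text
time: 23.72
position: [0.3724, -0.3588, 0.0093]
tool_rot: [-2.543, -1.841, -0.001]
ft_force: [-0.6, -1.7, 2.2]
grip_width: 0.248
grip_force: 60.0
```

Emit:
jog_arm --rows "1.5 0 0 0 0 0 1; 1.5 0 0 0 0 0 1; 1.5 0 0 0 0 0 1; 0 0 0 0 0 0 1"

```text
time: 24.22
position: [0.3866, -0.3145, 0.0088]
tool_rot: [-2.539, -1.842, -0.002]
ft_force: [-0.4, 0.7, 1.6]
grip_width: 0.249
grip_force: 60.0
```

```bash
python3 al.py 350 351 180 181 | grep -v "off mm"
```

```text
t 24.23 p [ 0.3866 -0.3145  0.0088] yaw_y -18.1 z [-0.002  0.005 -1.   ] F [-0.4  0.7  1.6] w 0.249 gf 60.0
tip [ 0.4807 -0.027   0.0255] dir 71.8
max() iterable argument is empty
scene [(array([328. , 266.5]), array([ 0.639, -0.048,  0.048])), (array([286.8, 264.9]), array([ 0.595, -0.125,  0.048])), (array([407.1, 216.9]), array([0.591, 0.193, 0.048])), (array([343.3, 193.4]), array([0.451, 0.099, 0.048]))]
```

```bash
python3 - <<'E'
from plan import *
from bricks import faces
s=look('scene','s9.png'); t=look('top','t9.png')
q=ctrl.get_state(); r=R.from_rotvec(q['tool_rot']).as_matrix(); o=q['position']+r[:,0]*.0537-r[:,2]*.0157
for y in (0,.1,.2,.25): print('bar',y,proj(s,o+r[:,0]*y).round(1),proj(t,o+r[:,0]*y).round(1))
for d,v in((s,110),(s,120),(t,100)):
    for c in faces(d,v):
        if 190<c.mean(0)[0]<480 and 170<c.mean(0)[1]<320: print(v,c.mean(0).round(1),c.min(0),c.max(0))
hs=cv2.cvtColor(s['img'],cv2.COLOR_BGR2HSV)
for y in np.arange(.02,.25,.02):
    u,v=proj(s,o+r[:,0]*y+[0,0,.0235]).astype(int); print(round(y,2),(u,v),hs[v,u])
E
```

```text
bar 0 [196.4 235.3] [414.  223.9]
bar 0.1 [239.7 230.6] [379.1 212.5]
bar 0.2 [282.1 226.1] [344.6 201.1]
bar 0.25 [302.9 223.9] [327.5 195.5]
110 [393.1 316. ] [385.625 308.375] [398.875 323.875]
110 [286.6 265.3] [269.125 248.125] [304.375 281.875]
110 [347.4 240. ] [342.375 234.125] [352.875 245.125]
110 [282.5 237.3] [273.375 231.375] [288.125 241.125]
110 [354.4 231. ] [348.125 227.375] [360.625 235.125]
110 [343.2 193.9] [331.375 185.625] [354.625 202.375]
120 [393.7 315.6] [387.375 308.375] [398.875 323.375]
120 [286.7 265. ] [269.125 248.125] [304.375 281.625]
120 [324.1 247.7] [307.125 237.375] [339.875 259.375]
120 [343.1 193.6] [331.375 185.625] [354.625 201.875]
100 [197.  278.5] [175.875 265.625] [215.625 291.125]
100 [280.1 206.3] [271.125 195.875] [288.875 216.875]
0.02 (np.int64(203), np.int64(227)) [ 18  84 189]
0.04 (np.int64(212), np.int64(226)) [ 17  82 193]
0.06 (np.int64(221), np.int64(225)) [ 18  88 188]
0.08 (np.int64(230), np.int64(224)) [ 18  85 183]
0.1 (np.int64(238), np.int64(223)) [ 19  87 190]
0.12 (np.int64(247), np.int64(222)) [ 19  77 188]
0.14 (np.int64(256), np.int64(221)) [ 20  33 163]
0.16 (np.int64(264), np.int64(220)) [ 21  32 159]
0.18 (np.int64(273), np.int64(219)) [ 18  87 188]
0.2 (np.int64(281), np.int64(219)) [ 19  88 183]
0.22 (np.int64(290), np.int64(218)) [ 23  32 160]
0.24 (np.int64(298), np.int64(217)) [ 19  30 162]
```

Emit:
jog_arm --rows "0 0 -1.5 0 0 0 1; 0 0 -2 0 0.08 0 1; 0 0 -2.5 0 0.1 0 1; 0 0 -3 0 0.12 0 1; 0 0 -3 0 0.12 0 1"

```text
time: 25.05
position: [0.3808, -0.3336, 0.1292]
tool_rot: [-2.31, -1.672, -0.496]
ft_force: [0.8, 0.6, -2.1]
grip_width: 0.249
grip_force: 60.0
```

Emit:
jog_arm --rows "0 0 -2 0 0.12 0 1; 0 0 -2 0 0.12 0 1; 0 0 0 0 0.1 0 1; 0 0 0 0 0 0 1; 0 0 0 0 0 0 1"

```text
time: 25.68
position: [0.3752, -0.3504, 0.1628]
tool_rot: [-2.084, -1.507, -0.829]
ft_force: [-0.3, -0.5, -2.7]
grip_width: 0.247
grip_force: 60.0
```

```bash
python3 - <<'E'
from plan import *
from bricks import *
s=look('scene','s10.png'); t=look('top','t10.png'); st()
q=ctrl.get_state(); r=R.from_rotvec(q['tool_rot']).as_matrix(); o=q['position']+r[:,0]*.0537-r[:,2]*.0157
hs=cv2.cvtColor(s['img'],cv2.COLOR_BGR2HSV);ht=cv2.cvtColor(t['img'],cv2.COLOR_BGR2HSV)
for y in np.arange(.0,.26,.02):
    u,v=proj(s,o+r[:,0]*y).astype(int);a,b=proj(t,o+r[:,0]*y).astype(int); print(round(y,2),(u,v),hs[v,u],(a,b),ht[b,a])
for b in top_bricks(t):
    if -.5<b[1]<.2: print(np.round(b[:5],3))
print([(c.mean(0).round(1),plane(s,*c.mean(0),.048).round(3)) for c in faces(s,130) if 180<c.mean(0)[1]<320 and c.mean(0)[0]<420])
E
```

```text
t 25.77 p [ 0.3759 -0.3497  0.1633] yaw_y -18.1 z [ 0.214  0.655 -0.725] F [-0.1 -0.2 -2.7] w 0.249 gf 60.0
0.0 (np.int64(153), np.int64(176)) [ 17  98 135] (np.int64(461), np.int64(225)) [ 18 122 152]
0.02 (np.int64(159), np.int64(170)) [ 18 102 103] (np.int64(456), np.int64(222)) [ 18 121 156]
0.04 (np.int64(165), np.int64(164)) [ 16 103 114] (np.int64(452), np.int64(219)) [ 18 123 158]
0.06 (np.int64(171), np.int64(158)) [ 19 100 110] (np.int64(448), np.int64(217)) [ 18 120 144]
0.08 (np.int64(178), np.int64(152)) [ 17  96 136] (np.int64(444), np.int64(214)) [ 19 123 147]
0.1 (np.int64(184), np.int64(145)) [ 18  94 146] (np.int64(439), np.int64(211)) [ 18 122 152]
0.12 (np.int64(190), np.int64(139)) [ 19  88 160] (np.int64(434), np.int64(208)) [ 18 122 157]
0.14 (np.int64(197), np.int64(133)) [ 18  86 167] (np.int64(429), np.int64(205)) [ 18 123 149]
0.16 (np.int64(204), np.int64(126)) [ 13 145  97] (np.int64(424), np.int64(201)) [ 15 158 105]
0.18 (np.int64(210), np.int64(119)) [ 13 132 104] (np.int64(419), np.int64(198)) [ 15 156 103]
0.2 (np.int64(217), np.int64(113)) [ 14 128 100] (np.int64(413), np.int64(195)) [ 15 155  99]
0.22 (np.int64(224), np.int64(106)) [ 14 146  98] (np.int64(408), np.int64(191)) [ 14 156 103]
0.24 (np.int64(231), np.int64(99)) [ 14 126 111] (np.int64(402), np.int64(187)) [ 15 147 106]
[  0.448   0.101  44.037  52.604 100.305]
[ 6.7800e-01 -3.7000e-02  2.8108e+01  2.8578e+01  9.0039e+01]
[(array([346.7, 291.2]), array([ 0.713, -0.045,  0.048])), (array([391.4, 273.6]), array([0.716, 0.062, 0.048])), (array([403.8, 261.6]), array([0.701, 0.105, 0.048])), (array([286.7, 264.7]), array([ 0.594, -0.125,  0.048])), (array([412.8, 246.4]), array([0.674, 0.149, 0.048])), (array([399.5, 241.7]), array([0.648, 0.131, 0.048])), (array([343.4, 193.3]), array([0.45 , 0.1  , 0.048])), (array([162.7, 180.6]), array([ 0.204, -0.287,  0.048]))]
```

```bash
python3 - <<'E'
from plan import *
a=np.radians(100); d=np.array([np.cos(a),np.sin(a)]); g=np.array([.449,.1005])-d*.368
print(g)
plan([(g[0],g[1],.15,10),(g[0],g[1],.06,10)],1)
E
```

```text
[ 0.51290253 -0.26190925]
1.37 1.72 1.61 0.031 -0.124 -0.078 1; 1.42 1.87 1.38 0.031 -0.124 -0.078 1; 1.42 2.02 1.14 0.031 -0.124 -0.078 1; 1.38 2.16 0.9 0.031 -0.124 -0.078 1; 1.31 2.29 0.67 0.031 -0.124 -0.078 1
1.19 2.41 0.44 0.031 -0.125 -0.077 1; 0 -0 4.5 0 0 -0 1; 0.01 -0 4.5 0 0 -0 1
end [ 0.5129 -0.2619  0.06  ]
```

Emit:
jog_arm --rows "1.37 1.72 1.61 0.031 -0.124 -0.078 1; 1.42 1.87 1.38 0.031 -0.124 -0.078 1; 1.42 2.02 1.14 0.031 -0.124 -0.078 1; 1.38 2.16 0.9 0.031 -0.124 -0.078 1; 1.31 2.29 0.67 0.031 -0.124 -0.078 1"

```text
time: 26.4
position: [0.491, -0.2755, 0.1529]
tool_rot: [-2.056, -2.273, -0.159]
ft_force: [1.1, -0.2, -3.4]
grip_width: 0.245
grip_force: 60.0
```

Emit:
jog_arm --rows "1.19 2.41 0.44 0.031 -0.124 -0.078 1; 0 0 3 0 0 0 1; 0 0 3 0 0 0 1; 0 0 3 0 0 0 1; 0 0 0 0 0 0 1"

```text
time: 27.02
position: [0.5109, -0.2601, 0.0579]
tool_rot: [-2.014, -2.403, -0.001]
ft_force: [-0.5, 0.5, -1.7]
grip_width: 0.249
grip_force: 60.0
```

Emit:
jog_arm --rows "0 0 0 0 0 0 1"

```text
time: 27.15
position: [0.5132, -0.2622, 0.0608]
tool_rot: [-2.019, -2.406, -0.004]
ft_force: [0.3, -0.6, -2.7]
grip_width: 0.247
grip_force: 60.0
```

```bash
python3 al.py 290 360 190 230
```

```text
t 27.15 p [ 0.5132 -0.2622  0.0608] yaw_y 10.0 z [ 0.001  0.002 -1.   ] F [ 0.3 -0.6 -2.7] w 0.247 gf 60.0
tip [0.4609 0.0367 0.0773] dir 100.0
shaft angle 99.69 from [ 0.4762 -0.0465] to [0.4632 0.0298] n 96
[  0.448   0.101  43.94   52.64  100.305] off mm (left+) 3.0
[ 6.7700e-01 -3.7000e-02  2.8833e+01  3.1444e+01  8.9838e+01] off mm (left+) -199.4
[ 0.671 -0.328 36.569 44.809 42.508] off mm (left+) -144.2
scene [(array([391.9, 312. ]), array([0.797, 0.009, 0.048])), (array([329.6, 270.6]), array([ 0.65 , -0.05 ,  0.048])), (array([286.6, 264.4]), array([ 0.594, -0.124,  0.048])), (array([343.3, 193.5]), array([0.451, 0.099, 0.048]))]
```

Emit:
jog_arm --rows "0 -0.15 1.5 0 0 0 1; 0 0 1.5 0 0 0 1; 0 0 1 0 0 0 1; 0 0 1 0 0 0 1; 0 0 0 0 0 0 1"

```text
time: 27.88
position: [0.5102, -0.2625, 0.0086]
tool_rot: [-2.018, -2.403, -0.001]
ft_force: [-0.4, 0.8, -1.2]
grip_width: 0.25
grip_force: 60.0
```

Emit:
jog_arm --rows "0 0 0 0 0 0 1"

```text
time: 28.0
position: [0.5112, -0.2629, 0.0096]
tool_rot: [-2.02, -2.405, -0.002]
ft_force: [0.3, -0.6, -1.2]
grip_width: 0.249
grip_force: 60.0
```

```bash
python3 al.py 290 360 190 230
```

```text
t 28.0 p [ 0.5112 -0.2629  0.0096] yaw_y 9.9 z [-0.     0.002 -1.   ] F [ 0.3 -0.6 -1.2] w 0.249 gf 60.0
tip [0.4589 0.0366 0.0261] dir 100.0
shaft angle 99.55 from [ 0.4734 -0.0467] to [0.4606 0.0291] n 100
[  0.448   0.101  43.985  52.74  100.222] off mm (left+) 0.4
[ 6.7700e-01 -3.7000e-02  2.8833e+01  3.0715e+01  8.9838e+01] off mm (left+) -202.7
[ 0.67  -0.328 34.701 45.562 37.767] off mm (left+) -146.9
scene [(array([329.4, 269.9]), array([ 0.648, -0.05 ,  0.048])), (array([286.3, 264.1]), array([ 0.592, -0.125,  0.048])), (array([343.2, 193.4]), array([0.451, 0.099, 0.048]))]
```

Emit:
jog_arm --rows "1.5 0 0 0 0 0 1; 1.5 0 0 0 0 0 1; 1.5 0 0 0 0 0 1; 1.5 0 0 0 0 0 1; 1.5 0 0 0 0 0 1"

```text
time: 28.72
position: [0.4978, -0.1875, 0.0096]
tool_rot: [-2.018, -2.405, -0.002]
ft_force: [0.3, -0.8, -1.0]
grip_width: 0.245
grip_force: 60.0
```

Emit:
jog_arm --rows "1.5 0 0 0 0 0 1; 1.5 0 0 0 0 0 1; 1.5 0 0 0 0 0 1; 0 0 0 0 0 0 1"

```text
time: 29.22
position: [0.4899, -0.1423, 0.0094]
tool_rot: [-2.015, -2.406, -0.003]
ft_force: [-0.4, 0.0, -0.2]
grip_width: 0.246
grip_force: 60.0
```

```bash
python3 al.py 290 360 190 191; python3 - <<'E'
from plan import *
s=look('scene')
q=ctrl.get_state(); r=R.from_rotvec(q['tool_rot']).as_matrix(); o=q['position']+r[:,0]*.0537-r[:,2]*.0157
hs=cv2.cvtColor(s['img'],cv2.COLOR_BGR2HSV)
for y in np.arange(.1,.26,.01):
    u,v=proj(s,o+r[:,0]*y+[0,0,.023]).round().astype(int); print(round(y,2),hs[v,u],end=' ')
E
```

```text
t 29.23 p [ 0.4899 -0.1423  0.0094] yaw_y 10.1 z [-0.001  0.004 -1.   ] F [-0.4  0.  -0.2] w 0.246 gf 60.0
tip [0.4375 0.1552 0.0261] dir 100.0
shaft angle 67.53 from [ 0.4964 -0.0936] to [ 0.4964 -0.0936] n 1
[ 0.446  0.11  52.47  62.117 10.604] off mm (left+) 124.2
[ 0.678 -0.037 27.119 28.106  0.039] off mm (left+) -146.4
scene [(array([346.4, 291.3]), array([ 0.713, -0.046,  0.048])), (array([393.9, 272.4]), array([0.716, 0.069, 0.048])), (array([291.2, 270. ]), array([ 0.612, -0.122,  0.048])), (array([386.5, 257.3]), array([0.674, 0.078, 0.048])), (array([402.6, 262.8]), array([0.703, 0.101, 0.048])), (array([411.3, 247.2]), array([0.674, 0.145, 0.048])), (array([395.5, 243.6]), array([0.649, 0.119, 0.048])), (array([344.1, 193.1]), array([0.45 , 0.102, 0.048]))]
0.1 [ 18  89 181] 0.11 [ 18  88 182] 0.12 [ 17  82 189] 0.13 [ 18  89 184] 0.14 [ 18  87 181] 0.15 [ 18  89 180] 0.16 [ 19  91 176] 0.17 [ 18 104  96] 0.18 [ 18  89 180] 0.19 [ 17  88 186] 0.2 [ 18  85 182] 0.21 [ 19  84 183] 0.22 [ 21  33 154] 0.23 [ 20  30 154] 0.24 [ 21  33 156] 0.25 [ 22  30 154]
```

Emit:
jog_arm --rows "0 0 -1.5 0 0 0 1; 0 0 -2 0 0.08 0 1; 0 0 -2.5 0 0.1 0 1; 0 0 -3 0 0.12 0 1; 0 0 -3 0 0.12 0 1"

```text
time: 30.0
position: [0.4935, -0.1616, 0.1299]
tool_rot: [-1.794, -2.139, -0.388]
ft_force: [0.3, 0.3, -3.5]
grip_width: 0.248
grip_force: 60.0
```

Emit:
jog_arm --rows "0 0 -2 0 0.12 0 1; 0 0 -2 0 0.12 0 1; 0 0 0 0 0.1 0 1; 0 0 0 0 0 0 1; 0 0 0 0 0 0 1"

```text
time: 30.62
position: [0.4964, -0.1791, 0.1633]
tool_rot: [-1.598, -1.903, -0.638]
ft_force: [0.4, 0.8, -3.1]
grip_width: 0.25
grip_force: 60.0
```

```bash
python3 - <<'E'
from plan import *
s=look('scene','s11.png'); t=look('top','t11.png'); st()
q=ctrl.get_state(); r=R.from_rotvec(q['tool_rot']).as_matrix(); o=q['position']+r[:,0]*.0537-r[:,2]*.0157
hs=cv2.cvtColor(s['img'],cv2.COLOR_BGR2HSV);ht=cv2.cvtColor(t['img'],cv2.COLOR_BGR2HSV)
for y in np.arange(.0,.26,.02):
    u,v=proj(s,o+r[:,0]*y).astype(int);a,b=proj(t,o+r[:,0]*y).astype(int); print(round(y,2),(u,v),hs[v,u],(a,b),ht[b,a])
cv2.imwrite('pics/m11.png',np.hstack([cv2.resize(t['img'][80:230,200:400],None,fx=2,fy=2),cv2.resize(s['img'][100:300,190:470],(400,286))[:286]] ) if 0 else cv2.resize(s['img'][90:300,180:480],None,fx=2,fy=2))
E
```

```text
t 30.73 p [ 0.4966 -0.1783  0.1639] yaw_y 10.0 z [-0.119  0.679 -0.724] F [ 1.  -0.1 -3.1] w 0.247 gf 60.0
0.0 (np.int64(251), np.int64(181)) [ 18  87 178] (np.int64(382), np.int64(177)) [ 18 123 170]
0.02 (np.int64(257), np.int64(173)) [ 18  90 173] (np.int64(377), np.int64(177)) [ 18 122 172]
0.04 (np.int64(263), np.int64(165)) [ 19  85 175] (np.int64(371), np.int64(177)) [ 18 121 168]
0.06 (np.int64(268), np.int64(157)) [ 17  94 168] (np.int64(366), np.int64(177)) [ 18 124 169]
0.08 (np.int64(274), np.int64(149)) [ 18  87 176] (np.int64(360), np.int64(177)) [ 18 122 167]
0.1 (np.int64(280), np.int64(141)) [ 17  89 170] (np.int64(354), np.int64(176)) [ 18 121 165]
0.12 (np.int64(286), np.int64(133)) [ 17  88 151] (np.int64(347), np.int64(176)) [ 18 121 158]
0.14 (np.int64(291), np.int64(125)) [ 17  92 149] (np.int64(341), np.int64(176)) [ 18 121 171]
0.16 (np.int64(297), np.int64(117)) [ 18  92 174] (np.int64(334), np.int64(176)) [ 18 121 165]
0.18 (np.int64(303), np.int64(108)) [ 18  90 168] (np.int64(327), np.int64(176)) [ 18 122 171]
0.2 (np.int64(309), np.int64(100)) [ 13 132 129] (np.int64(320), np.int64(175)) [ 15 159 119]
0.22 (np.int64(315), np.int64(92)) [ 14 136 126] (np.int64(312), np.int64(175)) [ 15 158 118]
0.24 (np.int64(321), np.int64(83)) [ 14  83 138] (np.int64(304), np.int64(175)) [ 15 156 116]
```

All five bricks are packed on the shaft from 0 to 0.20 m and clear of the table. Now back to the stand.

```bash
python3 - <<'E'
from plan import *
plan([(.6565,-.048,.20,0,2)],1)
E
```

```text
1.95 3.6 0.86 -0.014 -0.145 0.033 1; 2.17 3.53 0.62 -0.014 -0.145 0.033 1; 2.36 3.44 0.33 -0.013 -0.145 0.033 1; 2.5 3.36 0.03 -0.014 -0.145 0.033 1; 2.59 3.28 -0.3 -0.013 -0.144 0.033 1
end [ 0.6565 -0.048   0.2   ]
```

Emit:
jog_arm --rows "1.95 3.6 0.86 -0.014 -0.145 0.033 1; 2.17 3.53 0.62 -0.014 -0.145 0.033 1; 2.36 3.44 0.33 -0.014 -0.145 0.033 1; 2.5 3.36 0.03 -0.014 -0.145 0.033 1; 2.59 3.28 -0.3 -0.014 -0.145 0.033 1"

```text
time: 31.35
position: [0.6567, -0.0469, 0.2015]
tool_rot: [-2.208, -2.205, -0.04]
ft_force: [-0.3, -0.8, -3.5]
grip_width: 0.247
grip_force: 60.0
```

Emit:
jog_arm --rows "0 0 0 0 0 0 1; 0 0 0 0 0 0 1; 0 0 0 0 0 0 1"

```text
time: 31.72
position: [0.6553, -0.0509, 0.1994]
tool_rot: [-2.208, -2.199, -0.039]
ft_force: [-0.4, -0.1, -2.6]
grip_width: 0.247
grip_force: 60.0
```

```bash
python3 - <<'E'
from bar import *
st(); t=look('top','t12.png'); s=look('scene','s12.png')
q=ctrl.get_state(); r=R.from_rotvec(q['tool_rot']).as_matrix(); o=q['position']+r[:,0]*.0537-r[:,2]*.0157
print('tip',o+r[:,0]*.25,proj(t,o+r[:,0]*.25),proj(s,o+r[:,0]*.25))
cv2.imwrite('pics/m12.png',np.hstack([cv2.resize(t['img'][80:230,190:370],None,fx=2.2,fy=2.2),cv2.resize(s['img'][130:280,300:480],None,fx=2.2,fy=2.2)]))
plan([(.6565,-.048,.12,0,2)],1)
E
```

```text
t 31.73 p [ 0.6553 -0.0509  0.1994] yaw_y -0.2 z [-0.     0.036 -0.999] F [-0.4 -0.1 -2.6] w 0.247 gf 60.0
tip [0.65711319 0.25190101 0.22589298] [209.02399522 106.674524  ] [461.40810758 167.21962881]
0.01 0.04 3.97 0 -0 -0.002 1; 0.01 0.05 3.97 0 -0.001 -0.003 1
end [ 0.6565 -0.048   0.12  ]
```

View pics/m12.png

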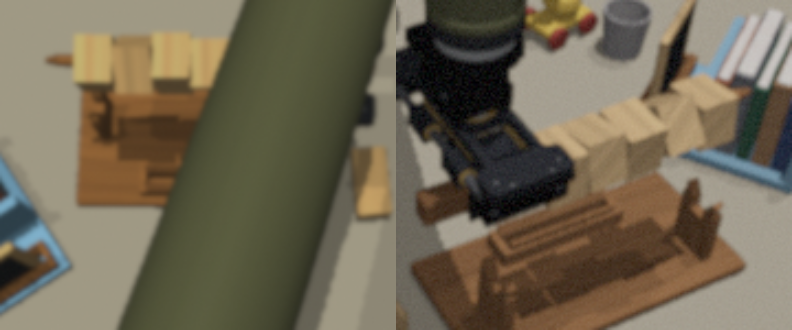

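The view shows all five bricks packed on the bar above the stand, with tip and forks in line. I'll lower it.

Emit:
jog_arm --rows "0 0.04 2 0 0 -0.002 1; 0 0.05 2 0 0 -0.002 1; 0 0 2 0 0 0 1; 0 0 2 0 0 0 1; 0 0 0 0 0 0 1"

```text
time: 32.45
position: [0.6557, -0.0457, 0.1165]
tool_rot: [-2.199, -2.204, -0.034]
ft_force: [0.2, 0.6, -2.7]
grip_width: 0.249
grip_force: 60.0
```

Emit:
jog_arm --rows "0 0 0 0 0 0 1; 0 0 0 0 0 0 1"

```text
time: 32.7
position: [0.6581, -0.0464, 0.1203]
tool_rot: [-2.202, -2.207, -0.042]
ft_force: [0.1, -0.1, -2.6]
grip_width: 0.251
grip_force: 60.0
```

```bash
python3 - <<'E'
from plan import *
st(); plan([(.6565,-.0478,.10,0,2),(.6565,-.0478,.0575,0,0,1)],1)
E
```

```text
t 32.7 p [ 0.6581 -0.0464  0.1203] yaw_y 0.1 z [ 0.002  0.035 -0.999] F [ 0.1 -0.1 -2.6] w 0.251 gf 60.0
-0.21 -0.16 2.03 0.002 -0 0.002 1; -0.03 -0 0.85 0 -0.007 0 1; -0.03 -0 0.85 0 -0.007 0 1; -0.02 -0 0.85 0 -0.007 0 1; -0.01 -0 0.85 0 -0.007 0 1
-0.01 -0 0.85 0 -0.007 0 1
end [ 0.6565 -0.0478  0.0575]
```

Emit:
jog_arm --rows "-0.15 -0.12 2 0 0 0 1; 0 0 0.85 0 -0.007 0 1; 0 0 0.85 0 -0.007 0 1; 0 0 0.85 0 -0.007 0 1; 0 0 0.85 0 -0.007 0 1"

```text
time: 33.33
position: [0.6562, -0.0459, 0.0647]
tool_rot: [-2.215, -2.221, -0.008]
ft_force: [-0.5, 0.4, -3.4]
grip_width: 0.249
grip_force: 60.0
```

Emit:
jog_arm --rows "0 0 0.85 0 -0.007 0 1; 0 0 0 0 0 0 1"

```text
time: 33.58
position: [0.6566, -0.0459, 0.0571]
tool_rot: [2.219, 2.224, 0.002]
ft_force: [0.2, -0.9, 0.3]
grip_width: 0.25
grip_force: 60.0
```

```bash
python3 - <<'E'
from bar import *
st(); t=look('top'); s=look('scene','s13.png')
q=ctrl.get_state(); r=R.from_rotvec(q['tool_rot']).as_matrix(); o=q['position']+r[:,0]*.0537-r[:,2]*.0157
print('org',o,'tip',o+r[:,0]*.25,proj(t,o+r[:,0]*.25),proj(s,o+r[:,0]*.25))
E
```

```text
t 33.58 p [ 0.6566 -0.0459  0.0571] yaw_y 0.1 z [ 0.001  0.001 -1.   ] F [ 0.2 -0.9  0.3] w 0.25 gf 60.0
org [0.65628262 0.00775128 0.07274236] tip [0.65572836 0.25775058 0.07295934] [223.61032523 129.35276125] [448.38429835 218.08905991]
```

Emit:
jog_arm --rows "0 0 0 0 0 0 0.3; 0 0 0 0 0 0 -0.1; 0 0 0 0 0 0 -0.3; 0 0 0 0 0 0 -0.3; 0 0 0 0 0 0 -0.3"

```text
time: 34.3
position: [0.6562, -0.0459, 0.0567]
tool_rot: [2.219, 2.224, 0.001]
ft_force: [0.1, 0.1, 0.3]
grip_width: 0.63
grip_force: 0.0
```

Emit:
jog_arm --rows "0 0 -1.5 0 0 0 -0.3; 0 0 -3 0 0 0 -0.3; 0 0 -5 0 0 0 -0.3; 0 0 -5 0 0 0 -1; -5 0 -3 0 0 0 -1"

```text
time: 34.92
position: [0.6585, -0.0908, 0.2355]
tool_rot: [2.208, 2.234, 0.01]
ft_force: [0.2, 0.0, -0.7]
grip_width: 0.796
grip_force: 0.0
```

Emit:
jog_arm --rows "-5 0 0 0 0 0 -1; -5 0 0 0 0 0 -1; -5 0 0 0 0 0 -1; -5 0 0 0 0 0 -1; 0 0 0 0 0 0 -1"

```text
time: 35.55
position: [0.6538, -0.3032, 0.2328]
tool_rot: [2.227, 2.212, -0.005]
ft_force: [-0.3, 0.9, -0.1]
grip_width: 1.003
grip_force: 0.0
```

```bash
python3 - <<'E'
from bar import *
st(); t=look('top','t14.png'); s=look('scene','s14.png')
a=cv2.resize(t['img'][110:240,115:365],None,fx=2.4,fy=2.4,interpolation=cv2.INTER_CUBIC)
b=cv2.resize(s['img'][120:300,300:510],None,fx=1.6,fy=1.6,interpolation=cv2.INTER_CUBIC)
c=np.zeros((600,600,3),np.uint8); c[:312]=a; c[312:600,:336]=b; cv2.imwrite('pics/m14.png',c)
E
```

```text
t 35.55 p [ 0.6538 -0.3032  0.2328] yaw_y -0.4 z [-0.    -0.004 -1.   ] F [-0.3  0.9 -0.1] w 1.003 gf 0.0
```

View pics/m14.png

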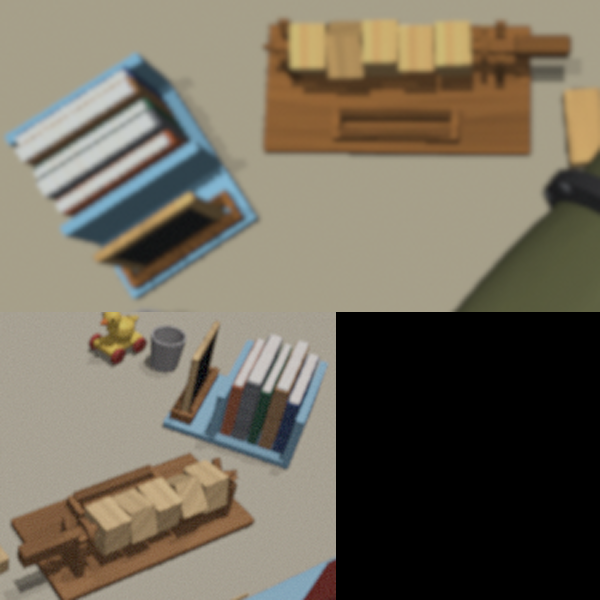

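The bar lies in both forks with all five bricks between them. The slate's pine top edge runs roughly from top px (155,218) to (194,192). I'll measure it numerically.

```bash
cat > sl.py <<'E'
from plan import *
def strip(d,box,lo=(10,60,110),hi=(26,255,255)):
    hv=cv2.cvtColor(d['img'],cv2.COLOR_BGR2HSV); hv=cv2.resize(hv,None,fx=4,fy=4,interpolation=cv2.INTER_CUBIC)
    m=cv2.inRange(hv,lo,hi); u0,u1,v0,v1=[4*b for b in box]; k=np.zeros_like(m); k[v0:v1,u0:u1]=m[v0:v1,u0:u1]
    c=max(cv2.findContours(k,0,cv2.CHAIN_APPROX_NONE)[0],key=cv2.contourArea)
    return (c[:,0]+.5)/4-.5
E
python3 - <<'E'
from sl import *
t=look('top'); s=look('scene')
c=strip(t,(145,215,180,235)); print('top poly',cv2.approxPolyDP(c.astype(np.float32),1.2,True)[:,0].round(1).tolist())
W=np.array([plane(t,u,v,.134)[:2]*1000 for u,v in c],np.float32); r=cv2.minAreaRect(W); print('rect mm',np.round(r[0],1),np.round(r[1],1),r[2])
c=strip(s,(405,450,115,200),(8,50,90)); print('sc poly',cv2.approxPolyDP(c.astype(np.float32),1.2,True)[:,0].round(1).tolist())
for p in ((155.4,218.3),(194.2,192.5)): P=plane(t,*p,.134); print(P.round(4),proj(s,P).round(1))
E
```

```text
top poly [[195.60000610351562, 191.89999389648438], [193.60000610351562, 189.89999389648438], [154.39999389648438, 214.10000610351562], [153.10000610351562, 217.60000610351562], [158.39999389648438, 219.10000610351562], [158.39999389648438, 217.39999389648438], [193.89999389648438, 194.60000610351562]]
rect mm [438.9 355.2] [ 16.4 121.1] 35.16201400756836
sc poly [[436.6000061035156, 125.4000015258789], [432.8999938964844, 126.0999984741211], [421.3999938964844, 144.10000610351562], [416.3999938964844, 164.89999389648438], [406.6000061035156, 179.10000610351562], [406.6000061035156, 182.39999389648438], [420.1000061035156, 185.39999389648438], [425.1000061035156, 176.89999389648438], [424.1000061035156, 175.60000610351562], [426.1000061035156, 174.89999389648438], [425.1000061035156, 173.60000610351562], [430.1000061035156, 167.89999389648438], [429.1000061035156, 166.60000610351562], [433.1000061035156, 162.89999389648438], [433.1000061035156, 159.60000610351562], [436.6000061035156, 156.89999389648438], [435.1000061035156, 153.60000610351562], [430.6000061035156, 152.39999389648438], [431.1000061035156, 157.60000610351562], [418.6000061035156, 179.60000610351562], [419.1000061035156, 181.89999389648438], [416.8999938964844, 180.89999389648438], [423.1000061035156, 151.10000610351562], [434.3999938964844, 133.39999389648438], [434.6000061035156, 135.39999389648438]]
[0.4044 0.4004 0.134 ] [434.8 124.9]
[0.4696 0.3074 0.134 ] [421.3 147.4]
```

```bash
python3 - <<'E'
from sl import *
t=look('top'); s=look('scene')
A=plane(t,154.4,214.1,.134);B=plane(t,193.6,189.9,.134)
e=(B-A)[:2];L=np.linalg.norm(e);e/=L; n=np.array([e[1],-e[0]]); n*=np.sign(n@(-np.array([.44,.36]))) # front towards base
print('len',L,'edge angle',np.degrees(np.arctan2(e[1],e[0])),'normal',np.degrees(np.arctan2(n[1],n[0])))
# extremes along e of all the strip
c=strip(t,(145,215,180,235)); W=np.array([plane(t,u,v,.134)[:2] for u,v in c]); a=(W-A[:2])@e; b=(W-A[:2])@n; print('along',a.min(),a.max(),'across',b.min(),b.max())
mid=A[:2]+e*(a.min()+a.max())/2+n*.005; print('centre',mid)
print(tri(t,(154.4,214.1),s,(434.8,125.2)),tri(t,(193.6,189.9),s,(421.6,145)))
yaw=np.degrees(np.arctan2(n[1],n[0]))
plan([(mid[0],mid[1],.22,yaw)],0.1)
E
```

```text
len 0.11249991394975489 edge angle -56.96901542142677 normal -146.96901542142677
along -0.006921224553780694 0.11428032878905145 across -0.0013991395459714451 0.01635208936400754
centre [0.43991566 0.35589221]
(array([0.41246903, 0.39709807, 0.14035376]), np.float64(0.007259434462942134)) (array([0.47363495, 0.30424391, 0.14555249]), np.float64(0.0020517363939002277))
5.01 -1.65 0.1 0 -0 -0.044 0.1; 5.08 -1.43 0.1 0 -0 -0.044 0.1; 5.13 -1.2 0.1 0 -0 -0.044 0.1; 5.18 -0.97 0.1 0 -0 -0.044 0.1; 5.22 -0.75 0.1 0 -0 -0.044 0.1
5.25 -0.51 0.09 0 -0 -0.044 0.1; 5.26 -0.28 0.1 0 -0 -0.044 0.1; 5.27 -0.05 0.09 0 -0 -0.044 0.1; 5.27 0.18 0.1 0 -0 -0.044 0.1; 5.26 0.41 0.09 0 -0 -0.044 0.1
5.23 0.64 0.1 0.001 -0 -0.044 0.1; 5.2 0.87 0.09 0 -0 -0.044 0.1; 5.15 1.1 0.1 0.001 -0.001 -0.043 0.1
end [0.44   0.3559 0.22  ]
```

Emit:
jog_arm --rows "5.01 -1.65 0.1 0 0 -0.045 0.1; 5.08 -1.43 0.1 0 0 -0.045 0.1; 5.13 -1.2 0.1 0 0 -0.045 0.1; 5.18 -0.97 0.1 0 0 -0.045 0.1; 5.22 -0.75 0.1 0 0 -0.045 0.1"

```text
time: 36.48
position: [0.5724, -0.0429, 0.2269]
tool_rot: [-1.95, -2.463, -0.003]
ft_force: [0.3, 0.4, 0.1]
grip_width: 0.52
grip_force: 0.0
```

Emit:
jog_arm --rows "5.25 -0.51 0.1 0 0 -0.045 0.1; 5.26 -0.28 0.1 0 0 -0.045 0.1; 5.27 -0.05 0.1 0 0 -0.045 0.1; 5.27 0.18 0.1 0 0 -0.045 0.1; 5.26 0.41 0.1 0 0 -0.045 0.1"

```text
time: 37.1
position: [0.4872, 0.2063, 0.2223]
tool_rot: [-1.662, -2.666, -0.003]
ft_force: [-0.3, -0.2, 0.5]
grip_width: 0.454
grip_force: 0.0
```

Emit:
jog_arm --rows "5.23 0.64 0.1 0 0 -0.045 0.1; 5.2 0.87 0.1 0 0 -0.045 0.1; 5.15 1.1 0.1 0 0 -0.045 0.1; 0 0 0 0 0 0 0.1; 0 0 0 0 0 0 0.1"

```text
time: 37.72
position: [0.4367, 0.3531, 0.2189]
tool_rot: [1.481, 2.77, 0.001]
ft_force: [0.1, -0.5, 0.4]
grip_width: 0.455
grip_force: 0.0
```

```bash
python3 - <<'E'
from sl import *
st(); plan([(.440,.3555,.165,34)],0.1)
s=look('scene','s15.png'); t=look('top','t15.png')
q=ctrl.get_state()['position']; print(proj(s,q),proj(t,q))
E
```

```text
t 37.73 p [0.4367 0.3531 0.2189] yaw_y 33.7 z [ 0.001 -0.    -1.   ] F [ 0.1 -0.5  0.4] w 0.455 gf 0.0
0.02 0.4 5.39 0.001 0 -0.005 0.1
end [0.44   0.3555 0.165 ]
[433.80082588 107.59534103] [161.04425531 200.06326336]
```

Emit:
jog_arm --rows "0 0.4 4 0 0 -0.005 0.1; 0 0 2.5 0 0 0 0.1; 0 0 2.5 0 0 0 0.1; 0 0 2.1 0 0 0 0.1; 0 0 0 0 0 0 0.1"

```text
time: 38.45
position: [0.4401, 0.3533, 0.1066]
tool_rot: [-1.479, -2.771, 0.004]
ft_force: [-0.3, -0.1, 0.5]
grip_width: 0.451
grip_force: 0.0
```

Emit:
jog_arm --rows "0 0 0 0 0 0 1; 0 0 0 0 0 0 1; 0 0 0 0 0 0 1; 0 0 0 0 0 0 1; 0 0 0 0 0 0 1" --force 25

```text
time: 39.08
position: [0.4404, 0.3555, 0.1083]
tool_rot: [-1.476, -2.773, -0.001]
ft_force: [-0.5, -1.0, 4.9]
grip_width: 0.113
grip_force: 24.9
```

```bash
python3 - <<'E'
from sl import *
st()
E
```

```text
t 39.08 p [0.4404 0.3555 0.1083] yaw_y 33.9 z [ 0.     0.001 -1.   ] F [-0.5 -1.   4.9] w 0.113 gf 24.9
```

Emit:
jog_arm --rows "0 0 -1.5 0 0 0 1; 0 0 -2.5 0 0 0 1; 0 0 -4 0 0 0 1; 0 0 -5 0 0 0 1; 0 0 -2 0 0 0 1"

```text
time: 39.7
position: [0.4416, 0.3559, 0.2618]
tool_rot: [1.476, 2.771, 0.009]
ft_force: [0.1, 0.6, -2.1]
grip_width: 0.113
grip_force: 25.0
```

```bash
python3 - <<'E'
from sl import *
st(); plan([(.576,.105,.26,0)],1)
E
```

```text
t 39.7 p [0.4416 0.3559 0.2618] yaw_y 33.9 z [ 0.004  0.004 -1.   ] F [ 0.1  0.6 -2.1] w 0.113 gf 25.0
-4.72 -0.48 0.02 0.001 -0.001 0.099 1; -4.74 -0.01 0.03 0.001 -0 0.099 1; -4.72 0.46 0.02 0.001 -0 0.099 1; -4.65 0.93 0.03 0.001 -0.001 0.098 1; -4.54 1.38 0.03 0.001 -0 0.099 1
-4.39 1.83 0.02 0 -0.001 0.098 1
end [0.576 0.105 0.26 ]
```

Emit:
jog_arm --rows "-4.72 -0.48 0 0 0 0.099 1; -4.74 0 0 0 0 0.099 1; -4.72 0.46 0 0 0 0.099 1; -4.65 0.93 0 0 0 0.099 1; -4.54 1.38 0 0 0 0.099 1"

```text
time: 40.33
position: [0.5529, 0.1449, 0.2584]
tool_rot: [-2.114, -2.324, -0.002]
ft_force: [-0.8, 0.9, -2.0]
grip_width: 0.107
grip_force: 25.0
```

Emit:
jog_arm --rows "-4.39 1.83 0 0 0 0.099 1; 0 0 2 0 0 0 1; 0 0 2 0 0 0 1; 0 0 0 0 0 0 1; 0 0 0 0 0 0 1"

```text
time: 40.95
position: [0.5753, 0.1045, 0.2188]
tool_rot: [2.223, 2.22, 0.003]
ft_force: [-0.1, 0.2, -2.2]
grip_width: 0.115
grip_force: 25.0
```

```bash
python3 - <<'E'
from sl import *
st(); s=look('scene','s16.png'); t=look('top','t16.png')
# slate outlines: pine strip in top (top edge z = TCP+.026) and lower corners in scene
q=ctrl.get_state(); zt=q['position'][2]+.026
print('pred top ends',[ (proj(t,(q['position'][0],q['position'][1]+k*.06,zt)).round(1),proj(s,(q['position'][0],q['position'][1]+k*.06,zt)).round(1),proj(s,(q['position'][0],q['position'][1]+k*.06,zt-.12)).round(1)) for k in(-1,1)])
hv=cv2.cvtColor(s['img'],cv2.COLOR_BGR2HSV); m=cv2.inRange(hv,(0,0,0),(180,255,60)); m[:90]=0; m[260:]=0; m[:,330:]=m[:,330:]; m[:,:320]=0; m[:,460:]=0
for c in cv2.findContours(m,0,2)[0]:
    if cv2.contourArea(c)>150: print('dark',cv2.approxPolyDP(c,2,True)[:,0].tolist())
# groove in the original top image: bright lips/dark slot profile down column, at z .042
t0=cv2.imread('pics/top0.png'); g=cv2.cvtColor(t0,cv2.COLOR_BGR2GRAY)
print('col profile',[(v,int(g[v,265:295].mean())) for v in range(148,176)])
print('row profile',[(u,int(g[158:162,u].mean())) for u in list(range(250,262))+list(range(298,312))])
for v in (152,155,158,161,164,167,170): print(v,[plane(t,280,v,z)[0].round(4) for z in (.014,.032,.042)])
E
```

```text
t 40.95 p [0.5753 0.1045 0.2188] yaw_y -0.1 z [ 0.002  0.001 -1.   ] F [-0.1  0.2 -2.2] w 0.115 gf 25.0
pred top ends [(array([296.9, 138. ]), array([356.7, 165.7]), array([352.5, 208.8])), (array([243.4, 137.9]), array([405.5, 149.9]), array([397.9, 192.5]))]
dark [[409, 90], [362, 90], [361, 94], [365, 99], [348, 105], [348, 123], [356, 123], [365, 139], [370, 132], [373, 134], [369, 138], [373, 140], [375, 158], [380, 158], [377, 166], [363, 172], [361, 204], [393, 192], [398, 169], [426, 157], [425, 152], [429, 144], [422, 138], [416, 138], [401, 125], [401, 110], [409, 99]]
col profile [(148, 88), (149, 90), (150, 90), (151, 89), (152, 88), (153, 87), (154, 83), (155, 74), (156, 65), (157, 59), (158, 53), (159, 49), (160, 60), (161, 75), (162, 81), (163, 77), (164, 73), (165, 68), (166, 61), (167, 56), (168, 59), (169, 72), (170, 82), (171, 85), (172, 81), (173, 74), (174, 89), (175, 116)]
row profile [(250, 87), (251, 88), (252, 88), (253, 91), (254, 92), (255, 87), (256, 72), (257, 58), (258, 54), (259, 56), (260, 58), (261, 58), (298, 58), (299, 57), (300, 58), (301, 60), (302, 69), (303, 83), (304, 89), (305, 85), (306, 79), (307, 76), (308, 77), (309, 79), (310, 79), (311, 79)]
152 [np.float64(0.6087), np.float64(0.6036), np.float64(0.6007)]
155 [np.float64(0.5998), np.float64(0.5949), np.float64(0.5921)]
158 [np.float64(0.591), np.float64(0.5861), np.float64(0.5835)]
161 [np.float64(0.5821), np.float64(0.5775), np.float64(0.5749)]
164 [np.float64(0.5733), np.float64(0.5688), np.float64(0.5663)]
167 [np.float64(0.5645), np.float64(0.5601), np.float64(0.5577)]
170 [np.float64(0.5557), np.float64(0.5515), np.float64(0.5492)]
```

```bash
python3 - <<'E'
from sl import *
t=look('top'); s=look('scene')
g=t['img']; hv=cv2.cvtColor(g,cv2.COLOR_BGR2HSV)
for v in (136,138,140): print('top row',v,[(u,*map(int,hv[v,u])) for u in list(range(238,250,1))+list(range(290,303))])
hs=cv2.cvtColor(s['img'],cv2.COLOR_BGR2HSV)
# scene: along lower edge, 4mm up, from y-80 to y+80mm
q=ctrl.get_state()['position']; zb=q[2]+.026-.12+.004
for k in range(-70,-45,2): u,v=proj(s,(q[0]+.005,q[1]+k/1000,zb)).round().astype(int); print(k,(u,v),hs[v,u],end='; ')
print()
for k in range(46,72,2): u,v=proj(s,(q[0]+.005,q[1]+k/1000,zb)).round().astype(int); print(k,(u,v),hs[v,u],end='; ')
print()
for k in (-40,0,40):
    print(k,[(dz,*map(int,hs[tuple(proj(s,(q[0]+.005,q[1]+k/1000,zb-.004+dz/1000)).round().astype(int)[::-1])])) for dz in range(-10,22,3)])
E
```

```text
top row 136 [(238, 33, 82, 87), (239, 33, 83, 86), (240, 32, 84, 85), (241, 32, 81, 85), (242, 32, 79, 84), (243, 32, 80, 83), (244, 32, 78, 82), (245, 33, 84, 82), (246, 33, 85, 81), (247, 32, 83, 80), (248, 33, 78, 78), (249, 32, 82, 78), (290, 18, 122, 159), (291, 18, 123, 164), (292, 18, 123, 170), (293, 18, 119, 175), (294, 18, 113, 176), (295, 19, 108, 174), (296, 21, 108, 172), (297, 22, 108, 174), (298, 23, 108, 175), (299, 23, 110, 172), (300, 21, 111, 167), (301, 20, 117, 166), (302, 19, 120, 166)]
top row 138 [(238, 32, 80, 86), (239, 32, 81, 85), (240, 32, 84, 85), (241, 32, 78, 85), (242, 32, 82, 84), (243, 32, 81, 82), (244, 32, 82, 81), (245, 32, 82, 81), (246, 32, 82, 81), (247, 32, 84, 79), (248, 33, 78, 78), (249, 34, 78, 78), (290, 18, 122, 177), (291, 18, 122, 178), (292, 18, 124, 179), (293, 18, 123, 181), (294, 18, 122, 180), (295, 19, 119, 169), (296, 19, 119, 146), (297, 20, 113, 117), (298, 20, 112, 100), (299, 20, 113, 95), (300, 19, 114, 92), (301, 19, 115, 91), (302, 19, 118, 91)]
top row 140 [(238, 32, 80, 86), (239, 32, 80, 86), (240, 33, 83, 86), (241, 
[... 1625 characters left out ...]
 np.int64(191)) [103  22 104]; 70 (np.int64(403), np.int64(191)) [103  70  91]; 
-40 [(-10, 22, 39, 99), (-7, 28, 32, 103), (-4, 21, 40, 103), (-1, 21, 52, 103), (2, 17, 64, 120), (5, 17, 83, 114), (8, 20, 96, 101), (11, 18, 94, 73), (14, 21, 90, 48), (17, 81, 74, 24), (20, 45, 14, 37)]
0 [(-10, 22, 31, 157), (-7, 16, 30, 160), (-4, 20, 34, 158), (-1, 21, 42, 141), (2, 16, 53, 111), (5, 19, 85, 90), (8, 16, 81, 72), (11, 18, 93, 41), (14, 54, 128, 10), (17, 80, 128, 24), (20, 105, 30, 17)]
40 [(-10, 21, 33, 160), (-7, 21, 30, 161), (-4, 22, 31, 157), (-1, 20, 30, 152), (2, 18, 50, 132), (5, 17, 74, 103), (8, 19, 87, 82), (11, 14, 100, 64), (14, 8, 58, 48), (17, 0, 24, 32), (20, 55, 109, 14)]
```

Emit:
jog_arm --rows "0.15 0.05 2 0 0 0 1; 0 0 2 0 0 0 1; 0 0 2 0 0 0 1; 0 0 0 0 0 0 1; 0 0 0 0 0 0 1"

```text
time: 41.78
position: [0.5757, 0.1058, 0.1579]
tool_rot: [2.223, 2.219, 0.001]
ft_force: [-0.3, -0.3, -2.6]
grip_width: 0.119
grip_force: 25.0
```

```bash
python3 - <<'E'
from sl import *
st()
E
```

```text
t 41.77 p [0.5757 0.1058 0.1579] yaw_y -0.1 z [ 0.001  0.    -1.   ] F [-0.3 -0.3 -2.6] w 0.119 gf 25.0
```

Emit:
jog_arm --rows "0 0 0.8 0 0 0 1; 0 0 0.8 0 0 0 1; 0 0 0.5 0 0 0 1; 0 0 0.4 0 0 0 1; 0 0 0 0 0 0 1"

```text
time: 42.4
position: [0.5752, 0.1059, 0.1324]
tool_rot: [-2.223, -2.219, -0.0]
ft_force: [0.8, 0.9, -2.4]
grip_width: 0.113
grip_force: 25.0
```

```bash
python3 - <<'E'
from sl import *
st()
E
```

```text
t 42.4 p [0.5752 0.1059 0.1324] yaw_y -0.1 z [-0.  0. -1.] F [ 0.8  0.9 -2.4] w 0.113 gf 25.0
```

Emit:
jog_arm --rows "0 0 0.5 0 0 0 1; 0 0 0.5 0 0 0 1; 0 0 0.4 0 0 0 1; 0 0 0 0 0 0 1"

```text
time: 42.9
position: [0.5757, 0.1059, 0.1185]
tool_rot: [2.223, 2.219, 0.001]
ft_force: [1.1, 0.1, -2.4]
grip_width: 0.113
grip_force: 25.0
```

Emit:
jog_arm --rows "0 0 0.4 0 0 0 1; 0 0 0.3 0 0 0 1; 0 0 0.2 0 0 0 1; 0 0 0 0 0 0 1; 0 0 0 0 0 0 1"

```text
time: 43.52
position: [0.5755, 0.106, 0.1097]
tool_rot: [2.223, 2.22, 0.001]
ft_force: [1.9, -0.9, -2.1]
grip_width: 0.111
grip_force: 25.0
```

```bash
python3 - <<'E'
from sl import *
st()
E
```

```text
t 43.52 p [0.5755 0.106  0.1097] yaw_y -0.1 z [ 0.001  0.    -1.   ] F [ 1.9 -0.9 -2.1] w 0.111 gf 25.0
```

Emit:
jog_arm --rows "0 0 0.15 0 0 0 1; 0 0 0.1 0 0 0 1; 0 0 0 0 0 0 1"

```text
time: 43.9
position: [0.5759, 0.1061, 0.1083]
tool_rot: [2.223, 2.22, 0.003]
ft_force: [0.6, 0.2, 4.7]
grip_width: 0.115
grip_force: 25.0
```

Emit:
jog_arm --rows "0 0 0 0 0 0 0.6; 0 0 0 0 0 0 0.4; 0 0 0 0 0 0 0.3; 0 0 0 0 0 0 0.3; 0 0 0 0 0 0 0.3"

```text
time: 44.52
position: [0.5753, 0.1059, 0.1071]
tool_rot: [-2.223, -2.22, -0.001]
ft_force: [0.8, 1.3, -1.0]
grip_width: 0.347
grip_force: 0.0
```

Emit:
jog_arm --rows "0 0 -1.5 0 0 0 0.3; 0 0 -3 0 0 0 0.3; 0 0 -4 0 0 0 0.3; 0 0 -4 0 0 0 0.3; 0 -5 -1 0 0 0 0.3"

```text
time: 45.15
position: [0.5286, 0.1055, 0.2458]
tool_rot: [2.222, 2.213, 0.007]
ft_force: [-0.9, 1.2, 0.4]
grip_width: 0.349
grip_force: 0.0
```

Emit:
jog_arm --rows "-5 -1 0 0 0 0 0.3; -5 -1 0 0 0 0 0.3; -5 0 0 0 0 0 0.3; -5 0 0 0 0 0 0.3; -5 0 0 0 0 0 0.3"

```text
time: 45.78
position: [0.505, -0.1458, 0.2434]
tool_rot: [2.223, 2.219, 0.005]
ft_force: [1.1, 0.5, 0.1]
grip_width: 0.351
grip_force: 0.0
```

Emit:
jog_arm --rows "-5 0 0 0 0 0 0.3; -5 0 0 0 0 0 0.3; 0 0 0 0 0 0 0.3; 0 0 0 0 0 0 0.3; 0 0 0 0 0 0 0.3"

```text
time: 46.4
position: [0.5055, -0.2422, 0.2423]
tool_rot: [-2.22, -2.222, -0.003]
ft_force: [-0.2, 0.4, 0.4]
grip_width: 0.35
grip_force: 0.0
```

```bash
python3 - <<'E'
from sl import *
st(); t=look('top','t18.png'); s=look('scene','s18.png')
c=strip(t,(235,315,125,200)); 
W=np.array([plane(t,u,v,.134)[:2]*1000 for u,v in c],np.float32); r=cv2.minAreaRect(W); print('slate top at z=.134: mm',np.round(r[0],1),np.round(r[1],1),round(r[2],1), 'px',c.min(0),c.max(0))
hs=cv2.cvtColor(s['img'],cv2.COLOR_BGR2HSV)
S=np.array([.5762,.105,0])
for k in (-59,-40,0,40,59): 
    print(k,'z->',[(z,*map(int,hs[tuple(proj(s,S+[.005,k/1000,z/1000]).round().astype(int)[::-1])])) for z in range(100,150,4)])
# bar line, and pine stack ends along bar in top view at z .072+.017
hv=cv2.cvtColor(t['img'],cv2.COLOR_BGR2HSV)
print([(y,*map(int,hv[tuple(proj(t,(.656,.006+y/1000,.085)).round().astype(int)[::-1])])) for y in range(-110,260,10)])
E
```

```text
t 46.4 p [ 0.5055 -0.2422  0.2423] yaw_y 0.1 z [ 0.001  0.002 -1.   ] F [-0.2  0.4  0.4] w 0.35 gf 0.0
slate top at z=.134: mm [560.1 109.1] [ 87.9 203.7] 0.4 px [234.625 140.625] [314.375 174.375]
-59 z-> [(100, 17, 95, 110), (104, 17, 102, 110), (108, 18, 102, 107), (112, 16, 90, 110), (116, 18, 111, 103), (120, 17, 107, 107), (124, 18, 103, 102), (128, 19, 105, 104), (132, 17, 100, 130), (136, 18, 92, 163), (140, 19, 80, 187), (144, 17, 66, 173), (148, 19, 35, 161)]
-40 z-> [(100, 34, 74, 24), (104, 105, 98, 26), (108, 60, 51, 10), (112, 81, 111, 23), (116, 20, 74, 31), (120, 11, 103, 52), (124, 16, 91, 90), (128, 17, 107, 100), (132, 18, 90, 148), (136, 18, 91, 174), (140, 18, 79, 175), (144, 18, 63, 165), (148, 20, 40, 159)]
0 z-> [(100, 165, 39, 26), (104, 130, 70, 22), (108, 0, 255, 2), (112, 130, 64, 24), (116, 86, 69, 26), (120, 14, 87, 38), (124, 17, 89, 86), (128, 19, 114, 92), (132, 18, 95, 113), (136, 18, 94, 162), (140, 18, 88, 165), (144, 17, 66, 165), (148, 20, 32, 157)]
40 z-> [(100, 80, 26, 29), (104, 108, 53, 24), (108, 120, 17, 30), (112, 130, 64, 24), (116, 10, 1
[... 500 characters left out ...]
-80, 15, 158, 126), (-70, 15, 160, 124), (-60, 15, 158, 123), (-50, 15, 158, 123), (-40, 14, 155, 117), (-30, 14, 157, 138), (-20, 14, 156, 137), (-10, 15, 160, 132), (0, 15, 160, 137), (10, 16, 150, 141), (20, 21, 115, 202), (30, 21, 115, 202), (40, 20, 119, 201), (50, 23, 108, 194), (60, 19, 121, 201), (70, 19, 120, 202), (80, 19, 122, 197), (90, 21, 113, 199), (100, 20, 117, 201), (110, 21, 114, 202), (120, 19, 122, 201), (130, 23, 110, 193), (140, 18, 122, 163), (150, 18, 122, 176), (160, 18, 123, 166), (170, 18, 123, 179), (180, 20, 118, 197), (190, 21, 112, 202), (200, 19, 121, 202), (210, 23, 109, 201), (220, 16, 144, 150), (230, 14, 158, 140), (240, 15, 134, 129), (250, 21, 48, 161)]
```

```bash
python3 - <<'E'
from sl import *
t=look('top'); s=look('scene')
hv=cv2.resize(cv2.cvtColor(t['img'],cv2.COLOR_BGR2HSV),None,fx=4,fy=4,interpolation=cv2.INTER_CUBIC)
m=cv2.inRange(hv,(16,80,150),(30,150,255)); m[:4*112]=0; m[4*142:]=0; m[:,:4*225]=0; m[:,4*325:]=0
for c in cv2.findContours(m,0,2)[0]:
    if cv2.contourArea(c)>300:
        x,y,w,h=cv2.boundingRect(c); a,b=(x+.5)/4-.5,(x+w-.5)/4-.5; vv=(y+h/2)/4
        print('px',a,b,vv,'y at .0895:',plane(t,a,vv,.0895)[1].round(4),plane(t,b,vv,.0895)[1].round(4))
# bar tip & handle end in the top view, axis z .072 ; scan colour along bar
hb=t['img']
for z,y0,y1 in ((.072,.235,.28),(.086,-.11,-.08)):
    print([(round(y,3),*map(int,cv2.cvtColor(hb[tuple(proj(t,(.656,y,z)).round().astype(int)[::-1])][None,None],cv2.COLOR_BGR2HSV)[0,0])) for y in np.arange(y0,y1,.003)])
E
```

```text
px 234.125 311.875 130.0 y at .0895: 0.2247 0.0152
[(np.float64(0.235), 15, 159, 136), (np.float64(0.238), 14, 159, 136), (np.float64(0.241), 15, 160, 134), (np.float64(0.244), 15, 158, 129), (np.float64(0.247), 15, 158, 123), (np.float64(0.25), 14, 144, 122), (np.float64(0.253), 15, 93, 134), (np.float64(0.256), 18, 65, 148), (np.float64(0.259), 22, 48, 159), (np.float64(0.262), 23, 44, 164), (np.float64(0.265), 23, 43, 165), (np.float64(0.268), 23, 43, 165), (np.float64(0.271), 23, 45, 165), (np.float64(0.274), 24, 44, 164), (np.float64(0.277), 24, 44, 164), (np.float64(0.28), 23, 43, 165)]
[(np.float64(-0.11), 23, 43, 165), (np.float64(-0.107), 23, 43, 165), (np.float64(-0.104), 23, 43, 165), (np.float64(-0.101), 24, 44, 164), (np.float64(-0.098), 22, 47, 159), (np.float64(-0.095), 19, 58, 144), (np.float64(-0.092), 16, 96, 128), (np.float64(-0.089), 15, 143, 123), (np.float64(-0.086), 15, 158, 126), (np.float64(-0.083), 15, 159, 125)]
```

The slate is seated on the groove floor. The brick stack sits close to the far fork, so I'll nudge the bar a few mm inward (+y) by its handle end for margin.

```bash
cat > tip.py <<'E'
from sl import *
def tip(t):
    hv=cv2.resize(cv2.cvtColor(t['img'],cv2.COLOR_BGR2HSV),None,fx=4,fy=4,interpolation=cv2.INTER_CUBIC)
    v=round(4*(proj(t,(.656,.25,.072))[1]+.5)); r=hv[v-2:v+3,4*215:4*240,1].mean(0); i=np.argmax(r>100)
    u=(4*215+i+.5)/4-.5; return plane(t,u,(v/4)-.5,.072)[1]
E
python3 - <<'E'
from tip import *
print('tip y',[tip(look('top')).round(4) for _ in range(3)])
plan([(.656,-.135,.2,0),(.656,-.135,.064,0)],1)
E
```

```text
tip y [np.float64(0.2524), np.float64(0.2524), np.float64(0.2524)]
2.72 3.77 1.06 0 -0 -0 1; 2.72 3.77 1.06 0 -0 -0 1; 2.71 3.78 1.05 0 -0 -0 1; 2.72 3.77 1.06 0.001 -0.001 -0.001 1; 0 0 4.53 -0 0 0 1
0 0 4.53 -0 0 0 1; 0 0.01 4.54 -0 0 0 1
end [ 0.656 -0.135  0.064]
```

Emit:
jog_arm --rows "2.7 3.8 1 0 0 0 1; 2.7 3.8 1 0 0 0 1; 2.7 3.8 1 0 0 0 1; 2.7 3.7 1 0 0 0 1; 0 0 0 0 0 0 1" --force 10

```text
time: 47.38
position: [0.6582, -0.1311, 0.1996]
tool_rot: [-2.213, -2.226, 0.001]
ft_force: [0.2, 0.2, -0.2]
grip_width: 0.006
grip_force: 0.0
```

Emit:
jog_arm --rows "0 0 4.5 0 0 0 1; 0 0 4.5 0 0 0 1; 0 0 4.5 0 0 0 1; 0 0 0 0 0 0 1; 0 0 0 0 0 0 1"

```text
time: 48.0
position: [0.6569, -0.1372, 0.0693]
tool_rot: [2.222, 2.217, 0.003]
ft_force: [0.8, 0.1, -0.1]
grip_width: 0.005
grip_force: 0.0
```

Emit:
jog_arm --rows "1.5 0 0 0 0 0 1; 1 0 0 0 0 0 1; 0.5 0 0 0 0 0 1; 0 0 0 0 0 0 1; 0 0 0 0 0 0 1"

```text
time: 48.62
position: [0.656, -0.1059, 0.0671]
tool_rot: [-2.223, -2.219, -0.001]
ft_force: [0.8, -0.1, -0.2]
grip_width: 0.004
grip_force: 0.0
```

```bash
python3 - <<'E'
from tip import *
st(); print('tip y',tip(look('top')).round(4))
E
```

```text
t 48.62 p [ 0.656  -0.1059  0.0671] yaw_y -0.1 z [ 0.     0.001 -1.   ] F [ 0.8 -0.1 -0.2] w 0.004 gf 0.0
tip y 0.2538
```

Emit:
jog_arm --rows "0.15 0 0 0 0 0 1; 0.15 0 0 0 0 0 1; 0 0 0 0 0 0 1; 0 0 0 0 0 0 1"

```text
time: 49.18
position: [0.6559, -0.1036, 0.0671]
tool_rot: [2.224, 2.219, 0.0]
ft_force: [-0.0, -1.4, -2.5]
grip_width: 0.008
grip_force: 0.9
```

```bash
python3 - <<'E'
from tip import *
st(); print('tip y',tip(look('top')).round(4))
E
```

```text
t 49.17 p [ 0.6559 -0.1036  0.0671] yaw_y -0.1 z [ 0.  0. -1.] F [-0.  -1.4 -2.5] w 0.008 gf 0.9
tip y 0.2552
```

Emit:
jog_arm --rows "-1 0 0 0 0 0 1; -2 0 0 0 0 0 1; -3 0 -2 0 0 0 1; -3 0 -5 0 0 0 1; -4 0 -5 0 0 0 1"

```text
time: 49.85
position: [0.6556, -0.2338, 0.1872]
tool_rot: [-2.223, -2.22, -0.001]
ft_force: [0.8, 0.4, -0.3]
grip_width: 0.009
grip_force: 0.0
```

Emit:
jog_arm --rows "-5 -3 -2 0 0 0 1; -5 -3 0 0 0 0 1; 0 0 0 0 0 0 1; 0 0 0 0 0 0 1"

```text
time: 50.35
position: [0.5954, -0.333, 0.2059]
tool_rot: [-2.225, -2.218, -0.002]
ft_force: [0.7, 0.4, -0.5]
grip_width: 0.007
grip_force: 0.0
```

```bash
python3 - <<'E'
from tip import *
st(); t=look('top','t20.png'); print('tip y',tip(t).round(4))
hv=cv2.resize(cv2.cvtColor(t['img'],cv2.COLOR_BGR2HSV),None,fx=4,fy=4,interpolation=cv2.INTER_CUBIC)
m=cv2.inRange(hv,(16,80,150),(30,150,255)); m[:4*112]=0; m[4*142:]=0; m[:,:4*225]=0; m[:,4*325:]=0
c=max(cv2.findContours(m,0,2)[0],key=cv2.contourArea); x,y,w,h=cv2.boundingRect(c); print([plane(t,(u+.5)/4-.5,130,.0895)[1].round(4) for u in (x,x+w)])
s=look('scene','s20.png'); S=np.array([.5762,.105,0]); hs=cv2.cvtColor(s['img'],cv2.COLOR_BGR2HSV)
print([(z,*map(int,hs[tuple(proj(s,S+[.005,0,z/1000]).round().astype(int)[::-1])])) for z in range(112,150,4)])
# toys unmoved: difference to the first picture in their boxes
a=cv2.imread('pics/top0.png').astype(int); 
for n,(u0,u1,v0,v1) in dict(duck=(172,228,258,298),pot=(160,200,235,268),p0=(346,374,142,184),p1=(422,460,116,158)).items(): print(n,np.abs(a[v0:v1,u0:u1]-t['img'][v0:v1,u0:u1]).mean().round(1))
E
```

```text
t 50.35 p [ 0.5954 -0.333   0.2059] yaw_y -0.2 z [ 0.001  0.001 -1.   ] F [ 0.7  0.4 -0.5] w 0.007 gf 0.0
tip y 0.2552
[np.float64(0.2267), np.float64(0.0172)]
[(112, 0, 0, 0), (116, 108, 61, 21), (120, 5, 72, 39), (124, 16, 102, 90), (128, 16, 93, 104), (132, 18, 102, 117), (136, 18, 90, 170), (140, 19, 86, 177), (144, 17, 68, 170), (148, 22, 35, 167)]
duck 23.1
pot 18.8
p0 21.9
p1 44.3
```

Camera bias leaves the end brick's place on the shaft too close to the 197 mm limit. I'll softly grip that brick and slide the stack toward the collar.

```bash
python3 - <<'E'
from tip import *
plan([(.656,.199,.206,0)],-.9)
t=look('top')
hv=cv2.resize(cv2.cvtColor(t['img'],cv2.COLOR_BGR2HSV),None,fx=4,fy=4,interpolation=cv2.INTER_CUBIC)
m=cv2.inRange(hv,(16,80,150),(30,150,255))
# width in x of each brick's top, along y
for y in (.215,.2,.185,.165,.125,.085,.04):
    u=round(4*(proj(t,(.656,y,.09))[0]+.5)); vs=np.nonzero(m[4*112:4*145,u])[0]+4*112; print(y,plane(t,u/4-.5,vs.min()/4-.4,.09)[0].round(3),plane(t,u/4-.5,vs.max()/4-.4,.09)[0].round(3))
E
```

```text
5.3 0.6 0 0 -0 0 -0.9; 5.3 0.6 0 0 -0 0 -0.9; 5.3 0.6 0 0 -0 0 -0.9; 5.3 0.59 0 0 -0 0 -0.9; 5.3 0.6 0 0 -0 0 -0.9
5.3 0.59 0.01 0 -0 0 -0.9; 5.3 0.6 0 0 -0 0 -0.9; 5.3 0.59 0.01 0 -0.001 0 -0.9; 5.29 0.6 -0 0 -0 0 -0.9; 5.3 0.59 -0 0 -0.001 0.001 -0.9
end [0.656 0.199 0.206]
0.215 0.679 0.626
0.2 0.679 0.626
0.185 0.678 0.627
0.165 0.68 0.617
0.125 0.682 0.632
0.085 0.677 0.623
0.04 0.681 0.63
```

Emit:
jog_arm --rows "5.3 0.58 0 0 0 0 -0.9; 5.3 0.58 0 0 0 0 -0.9; 5.3 0.58 0 0 0 0 -0.9; 5.3 0.58 0 0 0 0 -0.9; 5.3 0.58 0 0 0 0 -0.9"

```text
time: 51.12
position: [0.6255, -0.0637, 0.2059]
tool_rot: [-2.22, -2.223, -0.001]
ft_force: [0.6, -0.0, 0.7]
grip_width: 0.492
grip_force: 0.0
```

Emit:
jog_arm --rows "5.3 0.58 0 0 0 0 -0.9; 5.3 0.58 0 0 0 0 -0.9; 5.3 0.58 0 0 0 0 -0.9; 5.3 0.58 0 0 0 0 -0.9; 5.3 0.58 0 0 0 0 -0.9"

```text
time: 51.75
position: [0.6541, 0.2014, 0.2059]
tool_rot: [-2.22, -2.223, -0.001]
ft_force: [0.6, -0.4, -0.2]
grip_width: 0.936
grip_force: 0.0
```

Emit:
jog_arm --rows "0 0 3 0 0 0 -0.9; 0 0 3 0 0 0 -0.9; 0 0 3 0 0 0 -0.9; 0 0 0 0 0 0 -0.9; 0 0 0 0 0 0 -0.9" --force 5

```text
time: 52.38
position: [0.6551, 0.1986, 0.1172]
tool_rot: [2.221, 2.221, 0.003]
ft_force: [0.9, 0.3, -0.2]
grip_width: 0.952
grip_force: 0.0
```

```bash
python3 - <<'E'
from tip import *
st()
E
```

```text
t 52.38 p [0.6551 0.1986 0.1172] yaw_y -0.0 z [ 0.002  0.001 -1.   ] F [ 0.9  0.3 -0.2] w 0.952 gf 0.0
```

Now down 3.9 cm to z≈0.078, and close gently.

Emit:
jog_arm --rows "0 -0.1 1.5 0 0 0 -0.9; 0 0 1.5 0 0 0 -0.9; 0 0 0.9 0 0 0 -0.9; 0 0 0 0 0 0 0; 0 0 0 0 0 0 0"

```text
time: 53.0
position: [0.6539, 0.1977, 0.0774]
tool_rot: [2.223, 2.219, 0.001]
ft_force: [0.4, -0.1, 0.7]
grip_width: 0.8
grip_force: 0.0
```

Emit:
jog_arm --rows "0 0 0 0 0 0 0; 0 0 0 0 0 0 0; 0 0 0 0 0 0 0; 0 0 0 0 0 0 0; 0 0 0 0 0 0 0"

```text
time: 53.62
position: [0.6536, 0.1978, 0.0775]
tool_rot: [-2.223, -2.22, -0.001]
ft_force: [-1.6, -0.1, 2.6]
grip_width: 0.591
grip_force: 5.1
```

```bash
python3 - <<'E'
from tip import *
st()
E
```

```text
t 53.62 p [0.6536 0.1978 0.0775] yaw_y -0.1 z [ 0.001  0.001 -1.   ] F [-1.6 -0.1  2.6] w 0.591 gf 5.1
```

Emit:
jog_arm --rows "-0.2 0 0 0 0 0 0; -0.2 0 0 0 0 0 0; -0.2 0 0 0 0 0 0; -0.1 0 0 0 0 0 0; 0 0 0 0 0 0 0"

```text
time: 54.25
position: [0.6538, 0.191, 0.0774]
tool_rot: [-2.223, -2.22, -0.002]
ft_force: [-1.1, 3.4, 4.2]
grip_width: 0.595
grip_force: 5.1
```

```bash
python3 - <<'E'
from tip import *
st(); print('tip',tip(look('top')).round(4))
E
```

```text
t 54.25 p [0.6538 0.191  0.0774] yaw_y -0.1 z [ 0.001  0.001 -1.   ] F [-1.1  3.4  4.2] w 0.595 gf 5.1
tip 0.2828
```

Emit:
jog_arm --rows "0 0 0 0 0 0 -0.4; 0 0 0 0 0 0 -0.8; 0 0 0 0 0 0 -0.9; 0 0 0 0 0 0 -0.9; 0 0 -1.5 0 0 0 -0.9"

```text
time: 54.92
position: [0.6526, 0.1905, 0.0913]
tool_rot: [-2.223, -2.219, 0.003]
ft_force: [-0.4, 1.0, 0.4]
grip_width: 0.94
grip_force: 0.0
```

Emit:
jog_arm --rows "0 0 -3 0 0 0 -0.9; 0 0 -4 0 0 0 -0.9; 0 0 -5 0 0 0 -0.9; -5 0 0 0 0 0 -0.9; -5 0 0 0 0 0 -0.9"

```text
time: 55.55
position: [0.654, 0.09, 0.2142]
tool_rot: [2.22, 2.22, 0.005]
ft_force: [1.0, -1.0, -0.4]
grip_width: 0.95
grip_force: 0.0
```

Emit:
jog_arm --rows "-5 0 0 0 0 0 -0.9; -5 0 0 0 0 0 -0.9; -5 0 0 0 0 0 -0.9; -5 0 0 0 0 0 -0.9; -5 0 0 0 0 0 -0.9"

```text
time: 56.18
position: [0.6531, -0.1609, 0.2134]
tool_rot: [2.222, 2.219, 0.003]
ft_force: [-0.0, 0.2, -0.2]
grip_width: 0.948
grip_force: 0.0
```

Emit:
jog_arm --rows "-5 0 0 0 0 0 -0.9; -5 0 0 0 0 0 -0.9; -5 0 0 0 0 0 -0.9; 0 0 0 0 0 0 -0.9; 0 0 0 0 0 0 -0.9"

```text
time: 56.8
position: [0.6529, -0.3092, 0.2126]
tool_rot: [2.223, 2.219, 0.002]
ft_force: [0.4, 1.0, -0.2]
grip_width: 0.952
grip_force: 0.0
```

```bash
python3 - <<'E'
from tip import *
st(); t=look('top','t21.png'); print('tip y',tip(t).round(4))
hv=cv2.resize(cv2.cvtColor(t['img'],cv2.COLOR_BGR2HSV),None,fx=4,fy=4,interpolation=cv2.INTER_CUBIC)
m=cv2.inRange(hv,(16,80,150),(30,150,255)); m[:4*112]=0; m[4*142:]=0; m[:,:4*225]=0; m[:,4*325:]=0
c=max(cv2.findContours(m,0,2)[0],key=cv2.contourArea); x,y,w,h=cv2.boundingRect(c); print('stack',[plane(t,(u+.5)/4-.5,130,.0895)[1].round(4) for u in (x,x+w)])
# shaft/handle line
h2=cv2.cvtColor(t['img'],cv2.COLOR_BGR2HSV)
for y,z in((-.09,.086),(-.08,.086),(-.06,.086),(.245,.0785)):
    u=int(round(proj(t,(.656,y,z))[0])); vs=[v for v in range(118,140) if h2[v,u,1]>110 ]; print(y,'x range',plane(t,u,min(vs)-.5,z)[0].round(4),plane(t,u,max(vs)+.5,z)[0].round(4))
s=look('scene','s21.png'); hs=cv2.cvtColor(s['img'],cv2.COLOR_BGR2HSV)
print([(z,*map(int,hs[tuple(proj(s,(.5812,.105,z/1000)).round().astype(int)[::-1])])) for z in range(112,150,4)])
a=cv2.imread('pics/scene0.png'); 
for n,(u0,u1,v0,v1) in dict(duck=(350,395,110,158),p0=(262,310,245,292),p1=(165,225,312,360),pot=(390,418,125,160)).items():
    T=a[v0:v1,u0:u1]; r=cv2.matchTemplate(s['img'][v0-12:v1+12,u0-12:u1+12],T,cv2.TM_CCOEFF_NORMED); _,b,_,l=cv2.minMaxLoc(r); print(n,round(b,2),'px shift',l[0]-12,l[1]-12)
E
```

```text
t 56.8 p [ 0.6529 -0.3092  0.2126] yaw_y -0.1 z [ 0.001  0.001 -1.   ] F [ 0.4  1.  -0.2] w 0.952 gf 0.0
tip y 0.2552
stack [np.float64(0.2199), np.float64(0.0118)]Traceback (most recent call last):
  File "<stdin>", line 9, in <module>
ValueError: min() iterable argument is empty
```

The stack moved 7 mm toward the collar and the bar stayed in place. Handing in.

```bash
python3 - <<'E'
from bench import ticket
print(ticket.close_job())
E
```

```text
the job is handed in; nothing more can be done
None
```

I handed the job in, but the close call returned no verdict: the loaded bar lies in both forks with all five drilled bricks between them, and the slate stands on the groove floor; I did not finish a final check that the toys and plain bricks were unmoved.

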